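# Make up a kit tray

### The arm

A 6-joint arm with a two-finger parallel gripper is mounted at the origin on the work surface. World frame = base frame: x ahead of the robot, y to its left, z up, the work surface at z = 0. Lengths are in m, angles in rad, forces in N, time in s.
With the tool pointing down it reaches from about 0.3 to 0.775 m from the base axis. Payload 14.6 kg.
Tool frame: the origin (TCP) lies midway between the tips of the shut fingers; the grasp point (between the pads) lies 19 mm behind it (hold_point_z is the z of the grasp point in the tool frame, in m); z points along the fingers, y is the direction in which the jaws open and shut (so a half turn about z gives the same grasp; the last joint's range is limited). The gripper opens to 94 mm and grips with 3 to 60 N. Pads are 16 mm wide; open, the fingers measure 119 mm over their backs; the gripper's body (75 mm by 177 mm) begins 78 mm behind the grasp point.
Start: joints at [-1.26, 0.3, 1.521, -0, 1.321, -0.067], TCP at [0.203, -0.511, 0.205] pointing down, gripper open.
Joint ranges: [-3.03, 3.03], [-0.79, 2.21], [0.23, 2.52], [-1.04, 4.18], [0, 3.07], [-2.55, 2.55]. Speed limits (rad/s): [2.22, 2.22, 2.57, 3.14, 3.14, 3.14].

### API

Orientations are given as [roll, pitch, yaw] about the fixed x, y, z axes, in that order (R = Rz(yaw) Ry(pitch) Rx(roll)).
In Python, from station import read_state, capture, get_calibration, hand_in, spot_in, outline_of, hold_point_z gives the robot as it stands.
- The arm moves only by the tool move_arm, never from a script. Its argument "rows" is a list of rows, each a list of 3 entries, a list of its own where there are three numbers: the shift along the tool's x, y, z in mm, then the turn about the tool's z in rad, then the finger opening in mm, from 0 to 94. A call has exactly 10 rows; each row is the pose to reach, as a shift and turn from the pose commanded when the call began, along the tool's axes at that moment; what a row does not reach only later rows make up. A row lasts 1/10 s, in which the tool goes at most 50 mm and 8.59 degrees, less where a joint would pass 70% of its speed; a pose out of reach is approached as far as the arm can. A call with a gripper value outside its range is refused whole. The fingers move at their own pace and stop on an object; the grip force is fixed at half the most. Time passes only in rows, so rows that repeat a pose let the fingers close, or fill a call up. It gives the time, the measured TCP pose, the force and the opening at its end, in the units of the state.
- read_state(): the state, without advancing time (a new reading comes with each control period).
- capture(name): name is "scene" or "top"; returns the picture (480x640x3 uint8, red, green, blue); there is no depth.
- get_calibration(name): a dict with "fovy" (degrees; the focal length in pixels is half the picture's height over the tangent of half this angle, whatever the lens; pixels are square), "cx", "cy" (the principal point, pixels), "eye" and "orientation" of the camera in the world. Camera axes: x right, y up, looking along -z (the intrinsics and any distortion apply to the point x, -y, -z); pixel columns grow to the right and rows downward; lengths in m; the calibration is good to about 2 mm. A picture is of the moment at which its call begins. get_calibration takes no time and is no camera call.
- hand_in(): hands the job in, once; it reports no verdict.
Trained networks look in the newest picture that a camera, given by its name, has taken for a name from the list of things; names that differ only in an ending like _2 or _b are one class to them, and where a whole thing is asked for, a point or a joint stands for the part that bears it (a point fixed in the world has none). Each returns a list of dicts, best first, with "conf" (0 to 1); they miss things now and then, are a little off and sometimes report something else, mostly with a low value. They report only what shows in the picture. A call takes as long as a camera call. They do not tell look-alikes from the thing itself.
- spot_in(target, camera): "point" ([x, y, z] in m, in world coordinates, good to about 4 mm: the middle of the surface that is visible of it).
- outline_of(target, camera): "pixels" (480x640 bool, what is visible of it).
The state is a dict: "time": time; "qpos": joint angles; "dq": joint speeds; "effort": joint torques, N m; "eef_pos": TCP position; "ee_rot": TCP orientation; "wrist_force": force on the tool from outside, world axes, zero at the start; "wrist_torque": the same for the moment, N m; "finger_gap": finger opening in m.
Only numpy, scipy, OpenCV 4.12 (cv2) and the standard library are available. Lean on these libraries where they do the work, as an engineer would, in place of code of your own. Each camera call takes 0.05 s, during which the arm holds its last target.

### The job

Make up this kit: fold all four walls of the tray blank up square around the fittings so that it stands as an open box, and lift the handled can of bolts off the scale and set it down gently, upright on the floor of the tray's empty bay. Keep the can upright, and leave the other things on the bench where they are.

Things in the scene. Friction and masses are not known exactly. Their poses are not given: they have to be found in the camera images.
- tray: Kit tray blank lying loose on the bench, about 0.9 kg; it slides if pushed with more than a few N. Flat brown board base 140 (x) x 180 (y) x 4 mm; origin at the centre of its underside. A wall panel 55 mm high, 3.6 mm thick, brown inside and green outside, is creased on along each edge. The four creases lie 4 mm above the bench, at x = +-70 and y = +-90 mm in this frame.
- nest (a point): Centre of the foot of the green hexagon-cell nest glued on the tray's -y half, at (0, -42.5, 4) mm in the tray's frame: 124 x 84 mm, 30 mm high, holding five silvery fittings whose tops stand 57 mm above the bench. It leaves room for the walls.
- bay (a point): Centre of the floor of the tray's empty bay, 4 mm above the bench, at (0, 46.5, 4) mm in the tray's frame. The bay is 90 mm wide (y 0 to 90 mm in the tray's frame) between the nest and the upright left wall; along x 128 mm are free between the corner tabs. Axes as the tray's.
- far_wall (a joint): Angle (rad) of the wall creased on along the +x edge of the tray (178 mm long wall, on the side away from the robot): 0 flat outward on the bench, 1.571 upright, end stop at 1.62. It starts part raised, so its free edge stands clear of the bench. The crease is stiff enough to stay where it is left; about 0.3 to 0.6 N at the free edge moves it.
- far_wall_edge (a point): Middle of the free edge of the far wall, mid-thickness, 55 mm from the crease; its x axis points from the crease to the free edge, its y axis lies along the crease, its z axis points out of the brown inner face.
- near_wall (a joint): Angle (rad) of the wall creased on along the -x edge of the tray (178 mm long wall, on the robot's side): 0 flat outward on the bench, 1.571 upright, end stop at 1.62. It starts part raised, so its free edge stands clear of the bench. The crease is stiff enough to stay where it is left; about 0.3 to 0.6 N at the free edge moves it.
- near_wall_edge (a point): Middle of the free edge of the near wall, mid-thickness, 55 mm from the crease; its x axis points from the crease to the free edge, its y axis lies along the crease, its z axis points out of the brown inner face.
- left_wall (a joint): Angle (rad) of the wall creased on along the +y edge of the tray (138 mm end wall beside the empty bay; a 34 mm corner tab stands square to it at both ends and comes to lie just inside the long walls): 0 flat outward on the bench, 1.571 upright, end stop at 1.62. It starts part raised, so its free edge stands clear of the bench. The crease is stiff enough to stay where it is left; about 0.3 to 0.6 N at the free edge moves it.
- left_wall_edge (a point): Middle of the free edge of the left wall, mid-thickness, 55 mm from the crease; its x axis points from the crease to the free edge, its y axis lies along the crease, its z axis points out of the brown inner face.
- right_wall (a joint): Angle (rad) of the wall creased on along the -y edge of the tray (138 mm end wall beside the nest; a 34 mm corner tab stands square to it at both ends and comes to lie just inside the long walls): 0 flat outward on the bench, 1.571 upright, end stop at 1.62. It starts part raised, so its free edge stands clear of the bench. The crease is stiff enough to stay where it is left; about 0.3 to 0.6 N at the free edge moves it.
- right_wall_edge (a point): Middle of the free edge of the right wall, mid-thickness, 55 mm from the crease; its x axis points from the crease to the free edge, its y axis lies along the crease, its z axis points out of the brown inner face.
- can: Open steel can of bolts, 62 mm across and 60 mm high, 0.2 to 0.45 kg, standing on the scale's pan. Its origin is the centre of its underside, z up. A fixed hoop handle rises over it: thin upright wires at y = +-31 mm, joined at the top by a red grip along the can's own y axis.
- can_grip (a point): Centre of the can's red handle grip, a round bar 14 mm thick and 46 mm long along y, 108 mm above the can's underside (41 mm of free space between the bar and the can's rim). Axes as the can's.
- scale: Grey counting scale fixed on the bench, 200 x 200 mm, with its black keyboard towards -x and a 130 x 180 mm steel pan whose top is 60 mm above the bench. Its origin is the centre of its underside. It stands left or right of the tray.
- carton: Open brown carton full of fittings, fixed on the bench on the side of the tray where the scale is not, 190 x 190 x 62 mm high. Origin at the centre of its underside. Bystander.
- hammer: Hammer with a red handle lying beyond the tray, 275 mm long, head 30 mm high. Origin in the handle on its underside, the head 165 mm along its x. Bystander.
- fitting_a: Loose silvery fitting, 32 mm across, 51 mm high, standing on the bench on the left. Origin at the centre of its foot. Bystander.
- fitting_b: Loose silvery fitting like the other, standing on the robot's side of the tray, to the right. Origin at the centre of its foot. Bystander.
- bottle: Clear drinks bottle, 64 mm across, 200 mm high, at the far left. Origin at the centre of its foot. Bystander.
- tape: Roll of brown packing tape lying on the right, 90 mm across, 48 mm high. Origin at the centre of its underside. Bystander.
Things that resemble listed ones, but are neither listed nor needed, are in the scene too. Of the things shaped like the can, the steel one is meant.

How it is judged:
At the end, for the whole second after the job is handed in: All four walls stand at rest within 8 degrees of upright (joint above 1.43), the tray flat on the bench; the can stands at rest, upright within 5 degrees, on the floor of the empty bay (foot within 5 mm of it, centre at y 25 to 68 and x -45 to 45 mm in the tray's frame) (value of joint each of far_wall, near_wall, left_wall, right_wall above 1.43 rad and velocity of joint each of far_wall, near_wall, left_wall, right_wall below 0.2 rad/s and y of can in the frame of tray between 0.025 and 0.068 m and x of can in the frame of tray between -0.045 and 0.045 m and z of can in the frame of tray below 0.009 m and angle between can's own z axis and vertical below 0.09 rad and angle between tray's own z axis and vertical below 0.05 rad and linear speed of each of can, tray below 0.02 m/s); the robot touches nothing.
It fails at once if the can is tipped more than 30 degrees (angle between can's own z axis and vertical above 0.52 rad).
It fails at once if the can is dropped: it moves faster than 0.5 m/s (a fall of over 12 mm) while no finger holds it (contact force between can and the fingers below 0.05 N and linear speed of can above 0.5 m/s).
It fails at once if a bystander (hammer, loose fitting, bottle, tape) is moved more than 30 mm (distance of any of hammer, fitting_a, fitting_b, bottle, tape from where it was at the start of the episode above 0.03 m).
It also fails if it takes over 72 s, if anything falls off the work surface, if the arm or the gripper's body presses on something with over 40 N, if the wrist force passes 120 N, or if a joint passes its speed limit or range.

## Working session

There is one attempt and no reset: what is moved stays moved. The work goes in short steps, Python scripts to look and compute and a tool call to move; the robot and the scene stay as the last step left them, time stands still between calls to the robot, and variables do not carry over. Pictures are saved under pics/ and viewed, and the job is handed in when it is done.

Besides the shell and the picture viewer there is one more tool, called after "Request:" by a JSON object that holds its "method" and its "body". move_arm: Moves the arm, as the interface text tells. Its arguments: {"type":"object","properties":{"rows":{"type":"array","items":{"type":"array"}}},"required":["rows"]}

```bash
ls; mkdir -p pics; cat > h.py <<'E'
import numpy as np,cv2
from station import *
from scipy.spatial.transform import Rotation as R
def save(img,n): cv2.imwrite('pics/'+n+'.png',cv2.cvtColor(img,cv2.COLOR_RGB2BGR))
E
python3 - <<'E'
from h import *
for c in ['scene','top']:
    im=capture(c); save(im,c+'0'); print(c,get_calibration(c))
s=read_state(); print(s, hold_point_z)
E
```

```text
pics
scene {'fovy': 45.72666605059555, 'cx': 319.3120865445142, 'cy': 240.58083429918977, 'eye': array([ 1.10715988, -0.36159764,  1.16327814]), 'orientation': array([ 0.59608943, -0.00620454,  1.08743927])}
top {'fovy': 57.593644402161736, 'cx': 321.3485536579047, 'cy': 231.4990147338806, 'eye': array([ 0.40749926, -0.02841059,  1.13468777]), 'orientation': array([ 0.09305728,  0.00907825, -1.56836106])}
{'time': 0.1, 'qpos': array([-1.25958895e+00,  3.00391725e-01,  1.52147775e+00, -2.44111160e-05,
        1.32068720e+00, -6.65971154e-02]), 'dq': array([-0.00012416, -0.00311383, -0.00122224, -0.00106021, -0.00138664,
       -0.00111788]), 'effort': array([ 4.04448219e-03, -5.32638717e+01, -3.53284979e+01,  7.10049109e-02,
        2.34556070e-02, -5.60051922e-05]), 'eef_pos': array([ 0.20281106, -0.51100957,  0.20497358]), 'ee_rot': array([-3.14062920e+00, -4.05601635e-05,  3.77810530e-01]), 'wrist_force': array([-0.3491406 , -0.93118161, -0.05289843]), 'wrist_torque': array([0.02389313, 0.019647  , 0.04606365]), 'finger_gap': 0.09397411739822796} -0.0188
```

View pics/scene0.png

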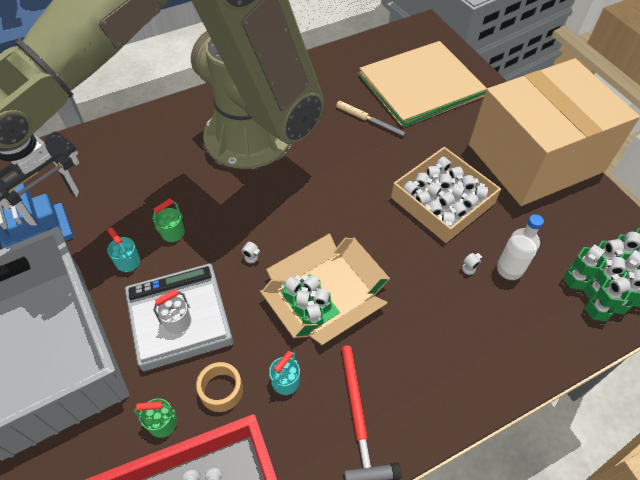

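View pics/top0.png

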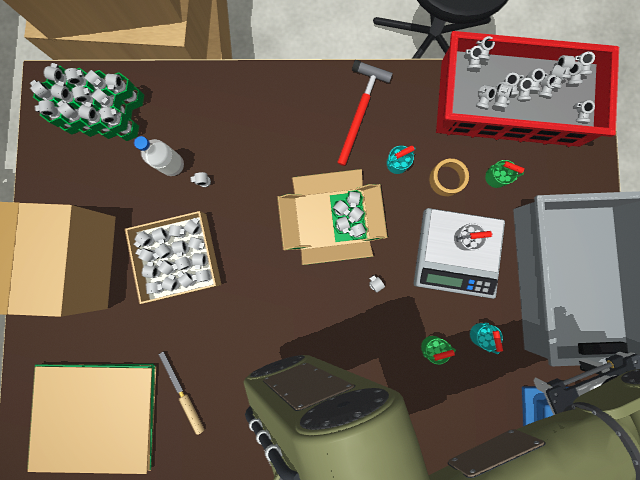

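The wanted can is the steel one on the scale: scene (172,312), top (470,238). The look-alikes are teal at scene (123,250) and (285,375), and green at (170,222) and (157,417). Next I'll take a close crop and the network readings.

```bash
cat >> h.py <<'E'
def cam(n):
    c=get_calibration(n); f=240/np.tan(np.radians(c['fovy'])/2)
    return c,f,R.from_euler('xyz',c['orientation']).as_matrix()
CAM={n:cam(n) for n in('scene','top')}
def proj(n,P):
    c,f,M=CAM[n]; p=(np.atleast_2d(P)-c['eye'])@M
    return np.c_[c['cx']+f*p[:,0]/-p[:,2], c['cy']-f*p[:,1]/-p[:,2]]
def ray(n,uv,z):
    c,f,M=CAM[n]; uv=np.atleast_2d(uv)
    d=np.c_[(uv[:,0]-c['cx'])/f,-(uv[:,1]-c['cy'])/f,-np.ones(len(uv))]@M.T
    return c['eye']+d*((z-c['eye'][2])/d[:,2])[:,None]
E
python3 - <<'E'
from h import *
for c in ['scene','top']:
    im=capture(c)
    print(c, get_calibration(c).keys())
    for t in ['tray','nest','bay','can','can_grip','scale','far_wall','far_wall_edge','near_wall_edge','left_wall_edge','right_wall_edge','fitting_a','hammer','tape']:
        print(t,[(np.round(r['point'],3).tolist(),round(r['conf'],2)) for r in spot_in(t,c)])
    a=(slice(150,280),slice(260,400)) if c=='top' else (slice(225,350),slice(250,400))
    b=(slice(200,300),slice(410,510)) if c=='top' else (slice(260,370),slice(120,240))
    save(np.hstack([cv2.resize(im[q],(400,400),interpolation=cv2.INTER_CUBIC) for q in(a,b)]),c+'crop')
E
```

```text
scene dict_keys(['fovy', 'cx', 'cy', 'eye', 'orientation'])
tray [([0.545, -0.047, 0.021], 0.77)]
nest [([0.546, -0.043, 0.024], 0.92), ([0.536, 0.062, 0.028], 0.5), ([0.497, -0.37, 0.11], 0.16)]
bay [([0.546, -0.045, 0.026], 0.7)]
can [([0.263, -0.424, 0.049], 0.97), ([0.704, -0.218, 0.05], 0.79), ([0.662, -0.477, 0.045], 0.78), ([0.228, -0.301, 0.047], 0.65), ([0.461, -0.052, 0.028], 0.42)]
can_grip [([0.262, -0.417, 0.045], 0.75), ([0.227, -0.305, 0.046], 0.73), ([0.667, -0.477, 0.052], 0.72), ([0.698, -0.221, 0.047], 0.67), ([0.486, -0.364, 0.059], 0.53)]
scale [([0.485, -0.369, 0.06], 0.79), ([0.641, -0.034, 0.026], 0.72)]
far_wall [([0.637, -0.037, 0.022], 0.89)]
far_wall_edge [([0.642, -0.037, 0.025], 0.89)]
near_wall_edge [([0.546, -0.05, 0.022], 0.75), ([0.454, -0.052, 0.03], 0.61)]
left_wall_edge [([0.533, 0.064, 0.03], 0.88), ([0.709, 0.362, 0.109], 0.61)]
right_wall_edge [([0.558, -0.152, 0.032], 0.56), ([0.484, -0.364, 0.058], 0.55)]
fitting_a [([0.655, 0.286, 0.045], 0.76), ([0.385, -0.158, 0.04], 0.67), ([0.657, -0.346, 0.045], 0.58)]
hammer [([0.873, -0.124, 0.024], 0
[... 542 characters left out ...]
.055, 0.025], 0.5)]
can_grip [([0.255, -0.424, 0.045], 0.93), ([0.222, -0.298, 0.051], 0.77), ([0.658, -0.469, 0.048], 0.73), ([0.69, -0.216, 0.048], 0.73), ([0.491, -0.365, 0.112], 0.62)]
scale [([0.444, -0.348, 0.059], 0.74)]
far_wall [([0.646, -0.037, 0.024], 0.7)]
far_wall_edge [([0.642, -0.033, 0.021], 0.6)]
near_wall_edge [([0.457, -0.059, 0.026], 0.8)]
left_wall_edge [([0.539, 0.066, 0.026], 0.24)]
right_wall_edge [([0.562, -0.153, 0.028], 0.9)]
fitting_a [([0.55, -0.044, 0.018], 0.74), ([0.376, -0.152, 0.048], 0.69), ([0.447, 0.354, 0.05], 0.63), ([0.566, -0.154, 0.027], 0.61), ([0.643, 0.287, 0.046], 0.45)]
hammer [([0.857, -0.122, 0.023], 0.59)]
tape [([0.649, -0.344, 0.045], 0.8)]
```

View pics/scenecrop.png

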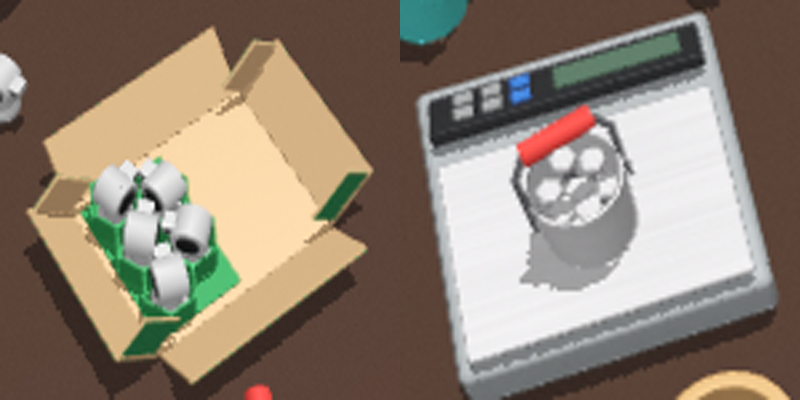

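View pics/topcrop.png

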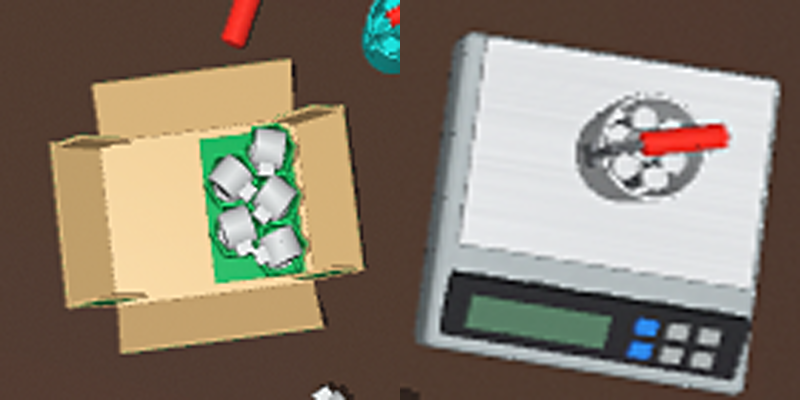

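```bash
cat > fit.py <<'E'
from h import *
from scipy.optimize import minimize
def T(x,y,yaw,P):
    c,s=np.cos(yaw),np.sin(yaw); P=np.atleast_2d(P)
    return np.c_[x+c*P[:,0]-s*P[:,1], y+s*P[:,0]+c*P[:,1],P[:,2]]
def polys(p):
    x,y,yaw,af,an,al,ar=p; out=[]
    out.append([[70,90,4],[-70,90,4],[-70,-90,4],[70,-90,4]])
    out.append([[70,90,0],[-70,90,0],[-70,-90,0],[70,-90,0]])
    for a,ax,sg,h in((af,0,1,89),(an,0,-1,89),(al,1,1,69),(ar,1,-1,69)):
        base=70 if ax==0 else 90
        def pt(u,w,n=0):
            o=sg*(base+u*np.cos(a)-n*np.sin(a)); z=4+u*np.sin(a)+n*np.cos(a)
            return [o,w,z] if ax==0 else [w,o,z]
        for n in(-1.8,1.8): out.append([pt(0,-h,n),pt(55,-h,n),pt(55,h,n),pt(0,h,n)])
        out.append([pt(55,-h,-1.8),pt(55,-h,1.8),pt(55,h,1.8),pt(55,h,-1.8)])
        if ax==1:
            for w in(-h,h): out.append([pt(2,w),pt(53,w),pt(53,w,34),pt(2,w,34)])
    # nest
    for z in(34,): out.append([[62,-.5,z],[-62,-.5,z],[-62,-84.5,z],[62,-84.5,z]])
    return [T(x,y,yaw,np.array(q)/1000) for q in out]
S=4
def mask(n,p,roi):
    u0,u1,v0,v1=roi; m=np.zeros(((v1-v0)*S,(u1-u0)*S),np.uint8)
    for q in polys(p):
        uv=(proj(n,q)-[u0,v0]+0.5)*S-0.5
        cv2.fillPoly(m,[np.round(uv*16).astype(np.int32)],1,shift=4)
    return cv2.resize(m.astype(np.float32),(u1-u0,v1-v0),interpolation=cv2.INTER_AREA)
ROI={'scene':(230,420,210,370),'top':(250,410,140,290)}
def fit(masks,p0):
    def cost(p): return sum(np.abs(mask(n,p,ROI[n])-masks[n]).sum() for n in masks)
    sx=np.diag([.006,.006,.03,.15,.15,.15,.15]); p=np.array(p0,float)
    for k in range(3):
        r=minimize(cost,p,method='Nelder-Mead',options=dict(initial_simplex=np.vstack([p,p+sx]),maxiter=500,xatol=1e-5)); p=r.x; sx=sx/2
    return p,r.fun
def getm():
    M={}
    for n in ROI:
        capture(n); o=outline_of('tray',n)
        u0,u1,v0,v1=ROI[n]
        m=max((q['pixels'] for q in o if q['pixels'][v0:v1,u0:u1].sum()>2000),key=lambda m:m[v0:v1,u0:u1].sum(),default=None)
        print(n,[(q['conf'],q['pixels'].sum()) for q in o])
        if m is not None: M[n]=m[v0:v1,u0:u1].astype(np.float32)
    return M
def overlay(p,n,name):
    im=capture(n); u0,u1,v0,v1=ROI[n]; k=4
    c=cv2.resize(im[v0:v1,u0:u1],None,fx=k,fy=k,interpolation=cv2.INTER_CUBIC)
    for q in polys(p):
        uv=(proj(n,q)-[u0,v0]+.5)*k-.5; cv2.polylines(c,[np.round(uv).astype(np.int32)],True,(255,0,255),1)
    save(c,name)
E
python3 - <<'E'
from fit import *
M=getm()
p,f=fit(M,[.55,-.045,.107,.5,.5,.9,.9]); print(p.round(4),f)
for n in M:
    save((np.abs(mask(n,p,ROI[n])-M[n])*255).astype(np.uint8)[...,None].repeat(3,2),'d'+n); overlay(p,n,'ov'+n)
    q,f=fit({n:M[n]},p); print(n,q.round(4),f)
# grip
def red(n,roi):
    im=capture(n)[roi[2]:roi[3],roi[0]:roi[1]].astype(int)
    m=((im[...,0]>150)&(im[...,1]<90)&(im[...,2]<90)).astype(np.uint8)
    v,u=np.nonzero(m); (c,sz,a)=cv2.minAreaRect(np.c_[u,v].astype(np.float32)); b=cv2.boxPoints((c,sz,a))
    L=[np.linalg.norm(b[1]-b[0]),np.linalg.norm(b[2]-b[1])]
    e=[(b[0]+b[1])/2,(b[2]+b[3])/2] if L[0]<L[1] else [(b[1]+b[2])/2,(b[3]+b[0])/2]
    return np.array(e)+[roi[0],roi[2]],np.array([u.mean(),v.mean()])+[roi[0],roi[2]],len(u)
for n,r in(('scene',(130,215,275,340)),('top',(440,510,215,260))):
    e,c,k=red(n,r); print(n,e,c,k,'z.168:',ray(n,np.vstack([e,c]),.168).round(4).tolist())
E
```

```text
scene [(0.65, np.int64(1150)), (0.22, np.int64(9011))]
top [(0.73, np.int64(968)), (0.56, np.int64(8094))]
[ 0.5482 -0.0449  0.1236  0.6691  0.7574  0.7512  0.7772] 309.125
scene [ 0.5491 -0.0458  0.1207  0.6842  0.7715  0.7543  0.8001] 139.25
top [ 0.5483 -0.0443  0.1246  0.7203  0.7515  0.752   0.7614] 131.5
scene [[177.40764236 290.91401291]
 [155.828022   302.68471527]] [167.05555556 297.30555556] 108 z.168: [[0.4891, -0.3492, 0.168], [0.4946, -0.3957, 0.168], [0.4934, -0.3722, 0.168]]
top [[491.04267883 233.38414764]
 [470.18901825 235.70121765]] [480.53658537 234.48780488] 123 z.168: [[0.4941, -0.3953, 0.168], [0.4889, -0.3491, 0.168], [0.4916, -0.372, 0.168]]
```

View pics/ovscene.png

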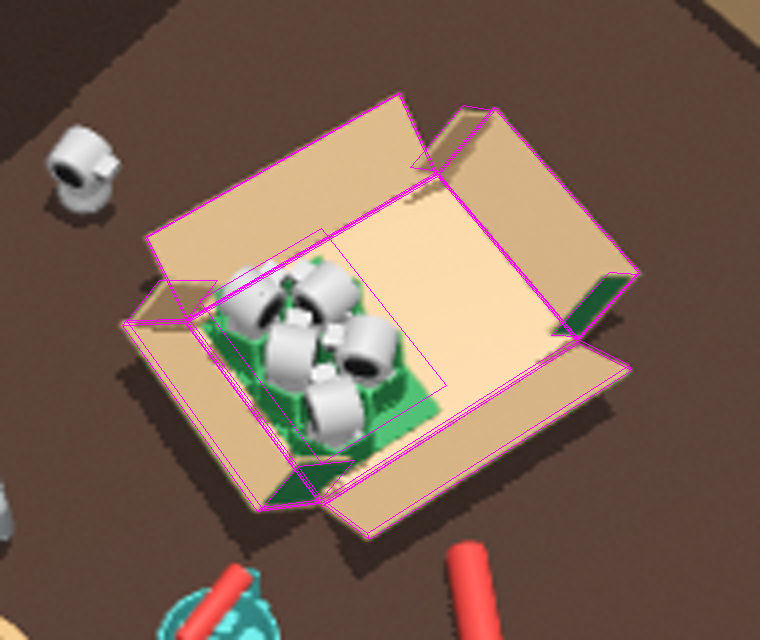

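View pics/ovtop.png

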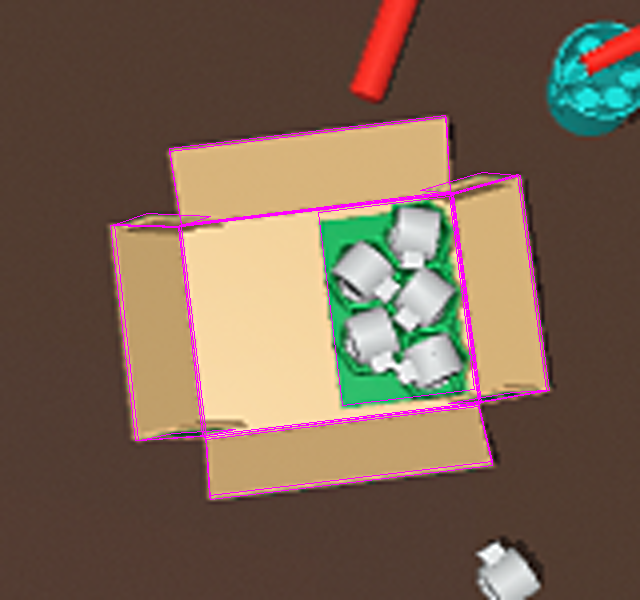

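```bash
cat >> h.py <<'E'
TR=[.5485,-.045,.123]
def tray2w(x,y,z,t=None):
    t=t or TR; c,s=np.cos(t[2]),np.sin(t[2]); x/=1000;y/=1000
    return np.array([t[0]+c*x-s*y,t[1]+s*x+c*y,z/1000])
def plan(w,yaw):
    s=read_state(); M=R.from_euler('xyz',s['ee_rot']).as_matrix()
    M=R.from_euler('xyz',[np.pi,0,s['ee_rot'][2]]).as_matrix()
    d=M.T@(np.array(w)-s['eef_pos'])*1000; t=-(yaw-s['ee_rot'][2]); t=(t+np.pi)%(2*np.pi)-np.pi
    return d.round(1).tolist(), round(t,3)
E
python3 -c "
from h import *
print(plan([.203+.18,-.511+.157,.24],1.694));print(plan(tray2w(0,-155,240),1.694));print(plan(tray2w(0,-155,22),1.694),tray2w(0,-155,22))"
```

```text
([225.4, -79.7, -34.5], np.float64(-1.316))
([454.1, -155.8, -34.5], np.float64(-1.316))
([454.1, -155.8, 183.5], np.float64(-1.316)) [ 0.56751696 -0.19882898  0.022     ]
```

Request:
{"method": "move_arm", "body": {"rows": [[[0, 0, -35], 0, 70], [[45, -15, -35], -0.15, 70], [[90, -30, -35], -0.3, 70], [[135, -46, -35], -0.45, 70], [[180, -62, -35], -0.6, 70], [[225, -77, -35], -0.75, 70], [[270, -93, -35], -0.9, 70], [[315, -108, -35], -1.05, 70], [[360, -124, -35], -1.2, 70], [[405, -139, -35], -1.316, 70]]}}

```text
time: 3.0
eef_pos: [0.5293, -0.231, 0.2406]
ee_rot: [3.141, 0.0, 1.7]
wrist_force: [0.8, -1.3, 1.1]
finger_gap: 0.0699
```

```bash
python3 -c "
from h import *
print(read_state()['eef_pos'],read_state()['ee_rot'],read_state()['finger_gap']);print(plan(tray2w(0,-155,22),1.694))"
```

```text
[ 0.52932327 -0.23098403  0.24060428] [3.14134891e+00 1.95954029e-04 1.69991927e+00] 0.0698636862147431
([27.0, 42.0, 218.6], np.float64(0.006))
```

Request:
{"method": "move_arm", "body": {"rows": [[[14, 21, 0], 0.006, 70], [[27, 42, 20], 0.006, 70], [[27, 42, 60], 0.006, 70], [[27, 42, 100], 0.006, 70], [[27, 42, 140], 0.006, 70], [[27, 42, 175], 0.006, 70], [[27, 42, 200], 0.006, 70], [[27, 42, 215], 0.006, 70], [[27, 42, 219], 0.006, 70], [[27, 42, 219], 0.006, 70]]}}

```text
time: 4.0
eef_pos: [0.5667, -0.2008, 0.0219]
ee_rot: [3.141, 0.0, 1.688]
wrist_force: [-0.1, 0.1, 0.1]
finger_gap: 0.07
```

```bash
python3 -c "
from fit import *
s=read_state();print(s['eef_pos'],s['ee_rot'],s['wrist_force']);print(plan(tray2w(0,-90-8-4,22),1.694))
overlay(TR+[.69,.76,.753,.78],'scene','r1');overlay(TR+[.69,.76,.753,.78],'top','r1t')"
```

```text
[ 0.56668793 -0.20078306  0.02188122] [3.14121847e+00 1.98933036e-04 1.68777912e+00] [-0.08327319  0.05151778  0.10844749]
([54.8, 0.7, -0.1], np.float64(-0.006))
```

View pics/r1.png

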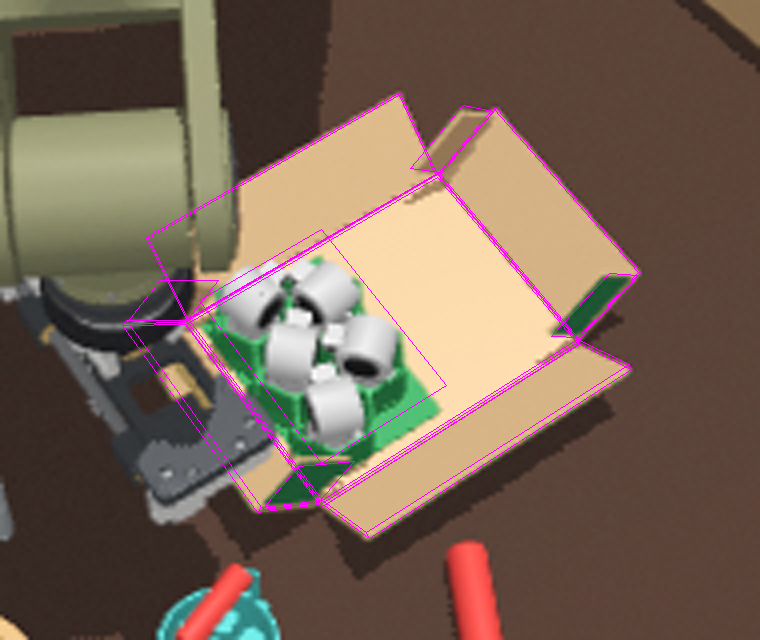

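View pics/r1t.png

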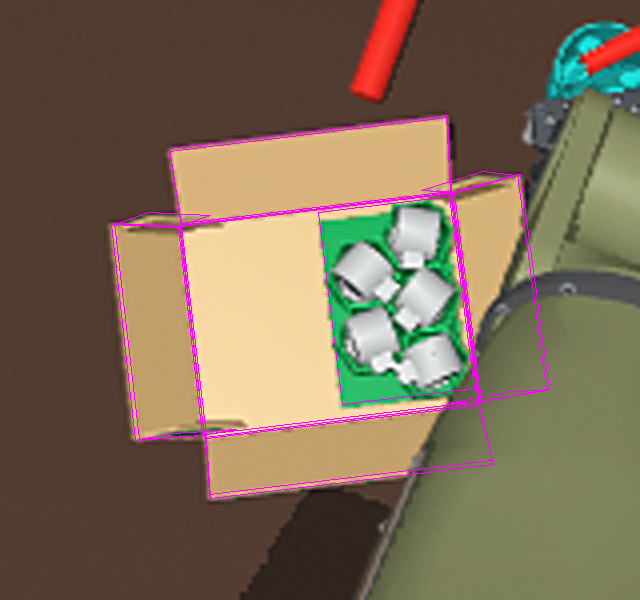

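Request:
{"method": "move_arm", "body": {"rows": [[[8, 0, 0], -0.006, 70], [[14, 0, 0], -0.006, 70], [[19, 0, 0], -0.006, 70], [[24, 0, 0], -0.006, 70], [[29, 0, 0], -0.006, 70], [[34, 0, 0], -0.006, 70], [[39, 0, 0], -0.006, 70], [[44, 0, 0], -0.006, 70], [[48, 0, 0], -0.006, 70], [[52, 0, 0], -0.006, 70]]}}

```text
time: 5.1
eef_pos: [0.5603, -0.1486, 0.0214]
ee_rot: [-3.141, -0.0, 1.694]
wrist_force: [0.4, -0.8, 0.5]
finger_gap: 0.0702
```

```bash
python3 -c "
from fit import *
s=read_state();print(s['eef_pos'],s['ee_rot'],s['wrist_force']);print(plan(tray2w(0,-90-8-4,22),1.694))
overlay(TR+[.69,.76,.753,1.5],'scene','r2');overlay(TR+[.69,.76,.753,1.5],'top','r2t')"
```

```text
[ 0.56027917 -0.1486491   0.02139865] [-3.14149267e+00 -6.38342146e-05  1.69384422e+00] [ 0.37320821 -0.7604016   0.5131229 ]
([2.3, 1.0, -0.6], np.float64(-0.0))
```

View pics/r2.png

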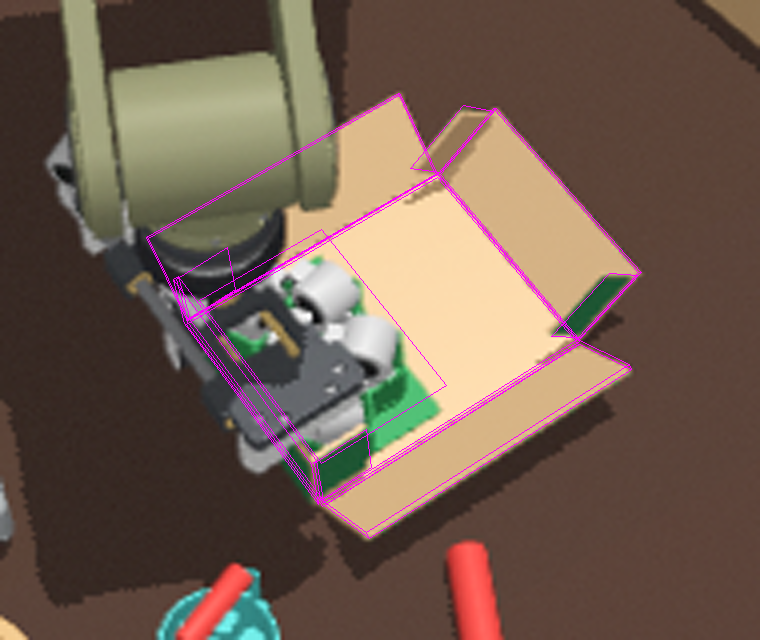

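View pics/r2t.png

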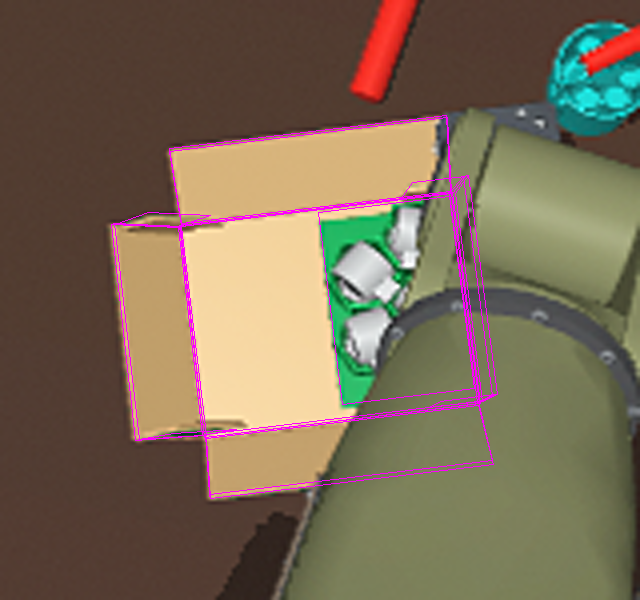

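Request:
{"method": "move_arm", "body": {"rows": [[[1.5, 1, 0], 0, 70], [[2.5, 1, 0], 0, 70], [[2.5, 1, 0], 0, 70], [[-5, 1, 0], 0, 70], [[-15, 1, -10], 0, 70], [[-15, 1, -50], 0, 70], [[-15, 1, -95], 0, 70], [[20, 1, -110], 0, 70], [[65, 1, -110], 0, 70], [[110, 1, -110], 0, 70]]}}

```text
time: 6.2
eef_pos: [0.5479, -0.0395, 0.1329]
ee_rot: [3.14, 0.0, 1.692]
wrist_force: [0.1, 0.6, 0.0]
finger_gap: 0.0698
```

```bash
python3 -c "
from fit import *
s=read_state();print(s['eef_pos'],s['ee_rot'],s['wrist_force']);print(plan(tray2w(0,158,22),1.694),plan(tray2w(0,90+8+4,22),1.694))
"
```

```text
[ 0.54791985 -0.0394744   0.13292457] [3.13973068e+00 4.59732110e-04 1.69209177e+00] [0.12890895 0.62995363 0.04020578]
([152.4, -0.4, 110.9], np.float64(-0.002)) ([96.4, -0.3, 110.9], np.float64(-0.002))
```

Request:
{"method": "move_arm", "body": {"rows": [[[45, 0, 0], 0, 70], [[90, 0, 0], 0, 70], [[130, 0, 0], 0, 70], [[153, 0, 10], 0, 70], [[153, 0, 45], 0, 70], [[153, 0, 80], 0, 70], [[153, 0, 105], 0, 70], [[150, 0, 111], 0, 70], [[144, 0, 111], 0, 70], [[138, 0, 111], 0, 70]]}}

```text
time: 7.2
eef_pos: [0.532, 0.0965, 0.022]
ee_rot: [3.14, 0.0, 1.694]
wrist_force: [0.1, 0.6, 0.2]
finger_gap: 0.07
```

```bash
python3 -c "
from fit import *
s=read_state();print(s['eef_pos'],s['ee_rot'],s['wrist_force']);print(plan(tray2w(0,90+8+3,22),1.694))
overlay(TR+[.69,.76,.753,1.5],'scene','r3');overlay(TR+[.69,.76,.753,1.5],'top','r3t')
"
```

```text
[0.53195968 0.09646297 0.02201587] [3.13953088e+00 7.57205707e-05 1.69350567e+00] [0.05168826 0.57152979 0.24131959]
([-41.4, -0.9, 0.0], np.float64(-0.0))
```

View pics/r3.png

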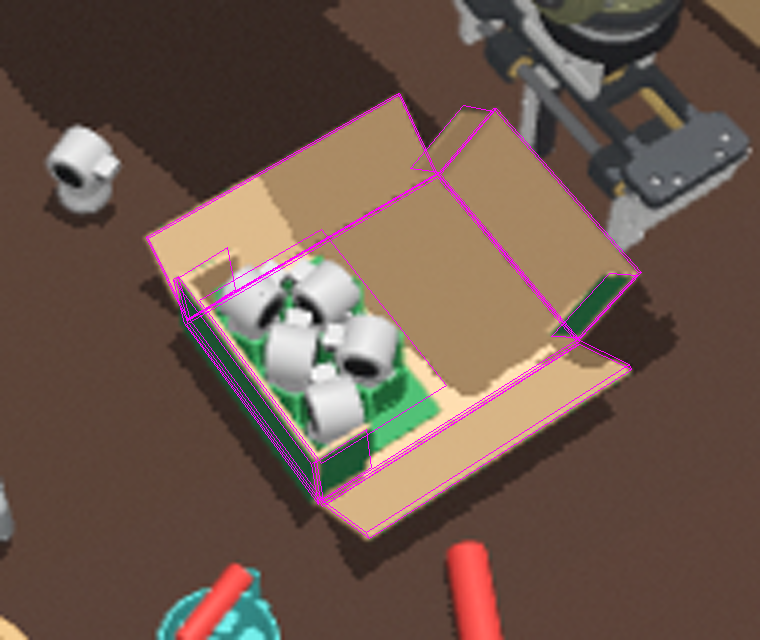

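View pics/r3t.png

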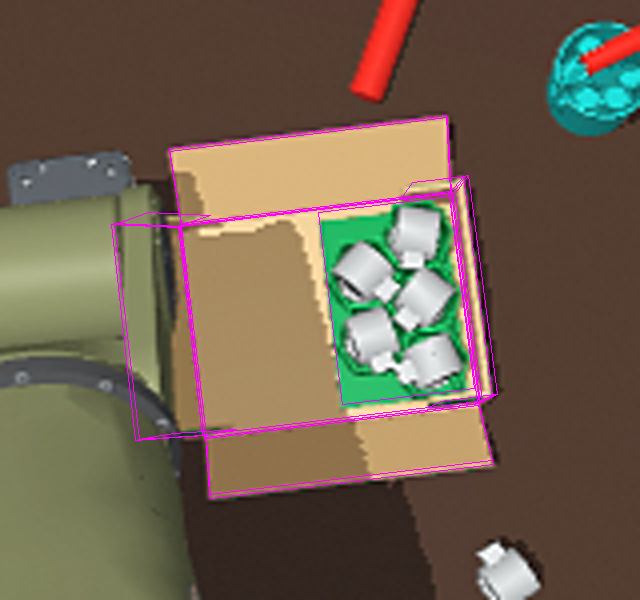

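Request:
{"method": "move_arm", "body": {"rows": [[[-5, -1, 0], 0, 70], [[-10, -1, 0], 0, 70], [[-15, -1, 0], 0, 70], [[-20, -1, 0], 0, 70], [[-25, -1, 0], 0, 70], [[-30, -1, 0], 0, 70], [[-34, -1, 0], 0, 70], [[-38, -1, 0], 0, 70], [[-41, -1, 0], 0, 70], [[-41.5, -1, 0], 0, 70]]}}

```text
time: 8.3
eef_pos: [0.535, 0.0559, 0.0204]
ee_rot: [-3.141, -0.0, 1.693]
wrist_force: [-0.9, 3.1, 1.0]
finger_gap: 0.0701
```

```bash
python3 -c "
from fit import *
s=read_state();print(s['eef_pos'],s['ee_rot'],s['wrist_force']);print(plan(tray2w(0,90+8+3,22),1.694))
overlay(TR+[.69,.76,1.52,1.53],'scene','r4')
"
```

```text
[0.53497615 0.05587623 0.0204427 ] [-3.14145996e+00 -4.33675410e-04  1.69342263e+00] [-0.87562655  3.11417384  0.96899716]
([-0.8, 1.0, -1.6], np.float64(-0.001))
```

View pics/r4.png

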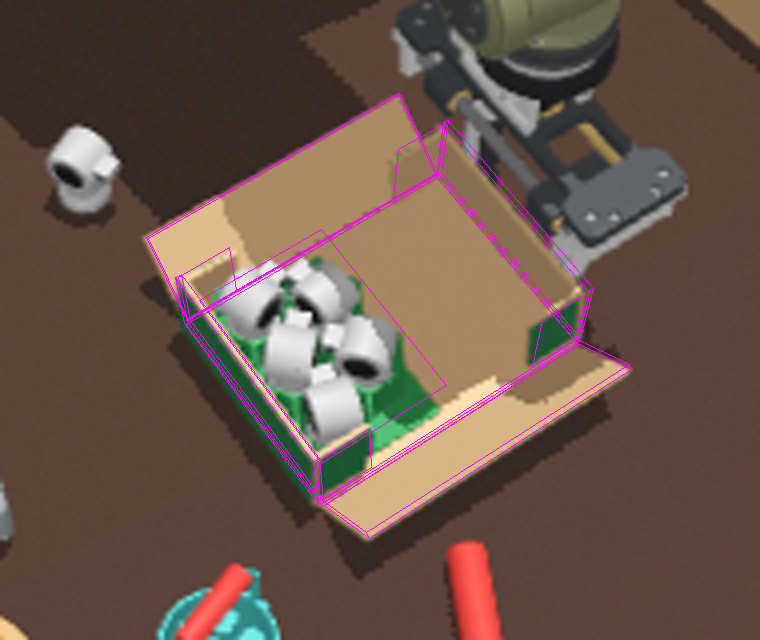

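```bash
python3 -c "
from h import *
im=capture('top'); 
o=max(outline_of('hammer','top'),key=lambda q:q['conf'])['pixels']
v,u=np.nonzero(o); P=ray('top',np.c_[u,v],.018)
TRc=np.array(TR); d=P[:,:2]-TRc[:2]; c,s=np.cos(TR[2]),np.sin(TR[2])
l=np.c_[c*d[:,0]+s*d[:,1],-s*d[:,0]+c*d[:,1]]*1000
for a in range(100,200,8):
    m=(l[:,0]>=a)&(l[:,0]<a+8)
    if m.any(): print(a,l[m,1].min().round(),l[m,1].max().round())
print(plan(tray2w(140,0,40),.123))
"
```

```text
132 -54.0 -36.0
140 -55.0 -34.0
148 -62.0 -37.0
156 -65.0 -41.0
164 -69.0 -44.0
172 -72.0 -48.0
180 -79.0 -52.0
188 -83.0 -56.0
196 -86.0 -59.0
([-101.9, 141.0, -19.6], np.float64(1.571))
```

Request:
{"method": "move_arm", "body": {"rows": [[[8, 0, 0], 0, 70], [[15, 0, 0], 0, 50], [[15, 0, -40], 0, 40], [[15, 20, -80], 0.15, 40], [[0, 50, -90], 0.3, 40], [[-20, 80, -90], 0.45, 40], [[-40, 100, -90], 0.6, 40], [[-60, 120, -90], 0.75, 40], [[-80, 133, -90], 0.9, 40], [[-92, 133, -90], 1.05, 40]]}}

```text
time: 9.45
eef_pos: [0.6793, -0.0196, 0.1098]
ee_rot: [3.142, 0.0, 0.637]
wrist_force: [-0.2, -0.3, -0.1]
finger_gap: 0.0401
```

```bash
python3 -c "
from fit import *
s=read_state();print(s['eef_pos'],s['ee_rot'],s['wrist_force']);print(plan(tray2w(133,8,22),.123))
"
```

```text
[ 0.6792893  -0.01959734  0.10977567] [3.14155775e+00 3.16239594e-04 6.37422146e-01] [-0.22035244 -0.32528995 -0.05073406]
([-0.5, 1.1, 87.8], np.float64(0.514))
```

Request:
{"method": "move_arm", "body": {"rows": [[[0, 1, 0], 0.13, 40], [[0, 1, 0], 0.26, 40], [[0, 1, 0], 0.4, 40], [[0, 1, 10], 0.514, 40], [[0, 1, 35], 0.514, 40], [[0, 1, 60], 0.514, 40], [[0, 1, 78], 0.514, 40], [[0, 1, 86], 0.514, 40], [[0, 1, 88], 0.514, 40], [[0, 1, 88], 0.514, 40]]}}

```text
time: 10.45
eef_pos: [0.6792, -0.0196, 0.0231]
ee_rot: [3.141, -0.001, 0.13]
wrist_force: [0.1, -0.5, 1.2]
finger_gap: 0.0402
```

```bash
python3 -c "
from fit import *
s=read_state();print(s['eef_pos'],s['ee_rot'],s['wrist_force']);print(plan(tray2w(70+8+6,8,22),.123))
overlay(TR+[.69,.76,1.57,1.54],'scene','r5');overlay(TR+[.69,.76,1.57,1.54],'top','r5t')
"
```

```text
[ 0.6792128  -0.01960522  0.0230751 ] [ 3.14139272e+00 -7.07785626e-04  1.30082963e-01] [ 0.07692296 -0.50537844  1.18880841]
([-48.8, 0.8, 1.1], np.float64(0.007))
```

View pics/r5.png

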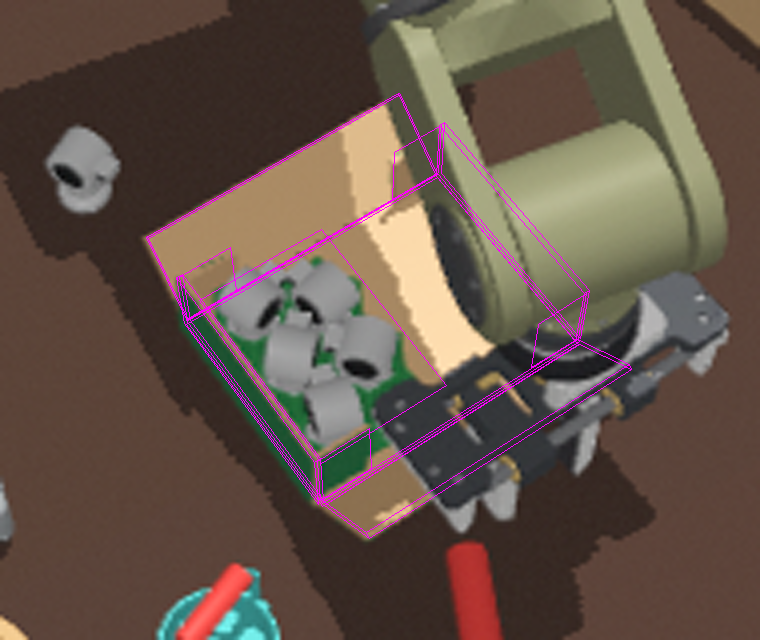

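View pics/r5t.png

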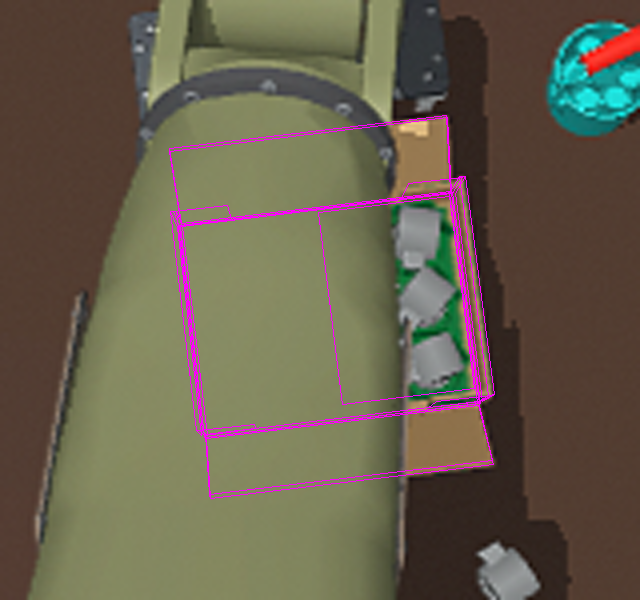

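Request:
{"method": "move_arm", "body": {"rows": [[[-5, 1, 0], 0.007, 40], [[-11, 1, 0], 0.007, 40], [[-17, 1, 0], 0.007, 40], [[-23, 1, 0], 0.007, 40], [[-29, 1, 0], 0.007, 40], [[-34, 1, 0], 0.007, 40], [[-39, 1, 0], 0.007, 40], [[-43, 1, 0], 0.007, 40], [[-46, 1, 0], 0.007, 40], [[-49, 1, 0], 0.007, 40]]}}

```text
time: 11.55
eef_pos: [0.6305, -0.0273, 0.0233]
ee_rot: [3.141, -0.002, 0.123]
wrist_force: [1.7, -0.1, 1.0]
finger_gap: 0.0401
```

```bash
python3 -c "
from fit import *
s=read_state();print(s['eef_pos'],s['ee_rot'],s['wrist_force']);print(plan(tray2w(70+8+6,8,22),.123))
overlay(TR+[1.5,.76,1.57,1.54],'scene','r6')
"
```

```text
[ 0.63053168 -0.02732557  0.02334153] [ 3.14117955e+00 -1.77931018e-03  1.22779818e-01] [ 1.749191   -0.07374409  0.95580456]
([0.4, -0.5, 1.3], np.float64(-0.0))
```

View pics/r6.png

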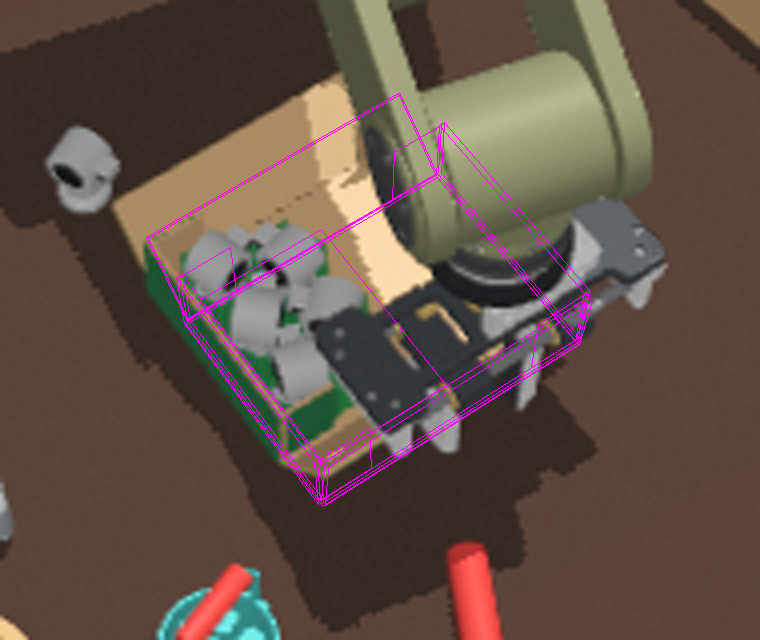

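Request:
{"method": "move_arm", "body": {"rows": [[[8, 0, 0], 0, 40], [[16, 0, 0], 0, 40], [[24, 0, 0], 0, 40], [[30, 0, 0], 0, 40], [[30, 0, -20], 0, 40], [[30, 0, -50], 0, 40], [[30, 0, -80], 0, 40], [[30, 40, -100], 0, 40], [[30, 80, -100], 0, 40], [[30, 120, -100], 0, 40]]}}

```text
time: 12.6
eef_pos: [0.6755, -0.1438, 0.1232]
ee_rot: [3.141, -0.001, 0.124]
wrist_force: [-0.2, 0.3, -0.7]
finger_gap: 0.0402
```

```bash
python3 -c "
from fit import *
s=read_state();print(s['eef_pos'],s['ee_rot'],s['wrist_force'])
overlay([.525,-.05,.123,.7,.76,1.57,1.54],'scene','r7')
overlay([.525,-.05,.123,.7,.76,1.57,1.54],'top','r7t')
"
```

```text
[ 0.67551732 -0.14382173  0.12324408] [ 3.14116272e+00 -1.06341263e-03  1.23562275e-01] [-0.18178535  0.32676099 -0.67415988]
```

View pics/r7.png

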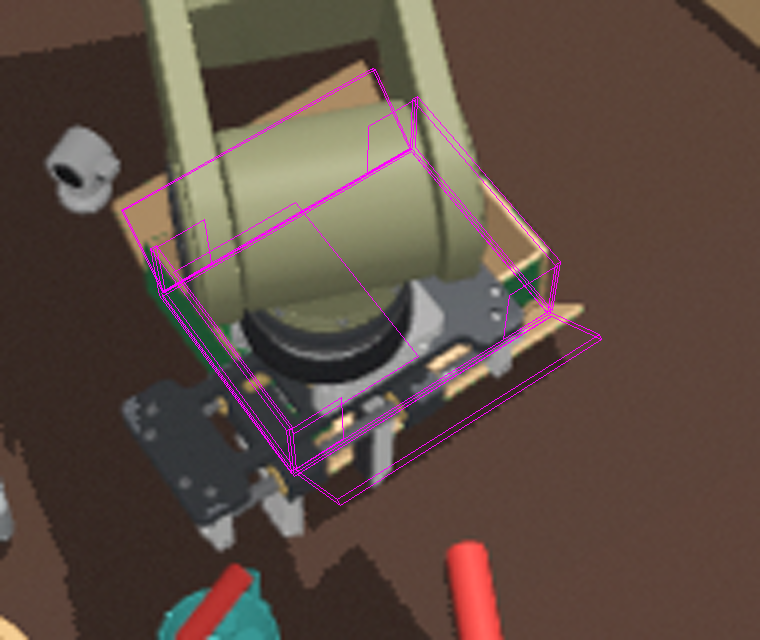

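View pics/r7t.png

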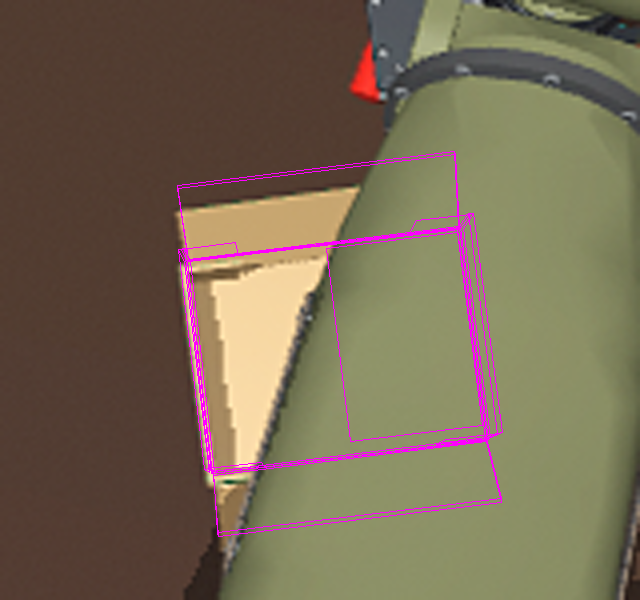

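Request:
{"method": "move_arm", "body": {"rows": [[[0, 0, -45], 0, 40], [[0, 0, -90], 0, 40], [[0, 0, -135], 0, 40], [[-40, 23, -140], 0, 40], [[-80, 46, -140], 0, 40], [[-120, 69, -140], 0, 40], [[-160, 92, -140], 0, 40], [[-200, 115, -140], 0, 40], [[-240, 138, -140], 0, 40], [[-280, 161, -140], 0, 40]]}}

```text
time: 13.7
eef_pos: [0.4156, -0.3372, 0.2625]
ee_rot: [-3.142, -0.0, 0.123]
wrist_force: [1.1, -0.2, 1.1]
finger_gap: 0.04
```

```bash
python3 -c "
from fit import *
M=getm()
for n in M: print(n,M[n].sum())
p0=[.522,-.048,.123,1.,.76,1.58,1.54]
p,f=fit(M,p0); print(p.round(4),f)
for n in M:
    q,f=fit({n:M[n]},p); print(n,q.round(4),f)
overlay(p,'scene','r8');overlay(p,'top','r8t')
"
```

```text
scene [(0.97, np.int64(6782)), (0.72, np.int64(1697)), (0.21, np.int64(1386))]
top [(0.61, np.int64(6143)), (0.25, np.int64(192))]
scene 6782.0
top 6143.0
[ 0.5172 -0.0512  0.1275  0.9255  0.7492  1.6318  1.587 ] 308.6875
scene [ 0.5179 -0.0525  0.1297  0.9248  0.7373  1.6109  1.734 ] 129.5625
top [ 0.5169 -0.0513  0.1296  0.959   0.7468  1.7037  1.5797] 138.8125
```

View pics/r8.png

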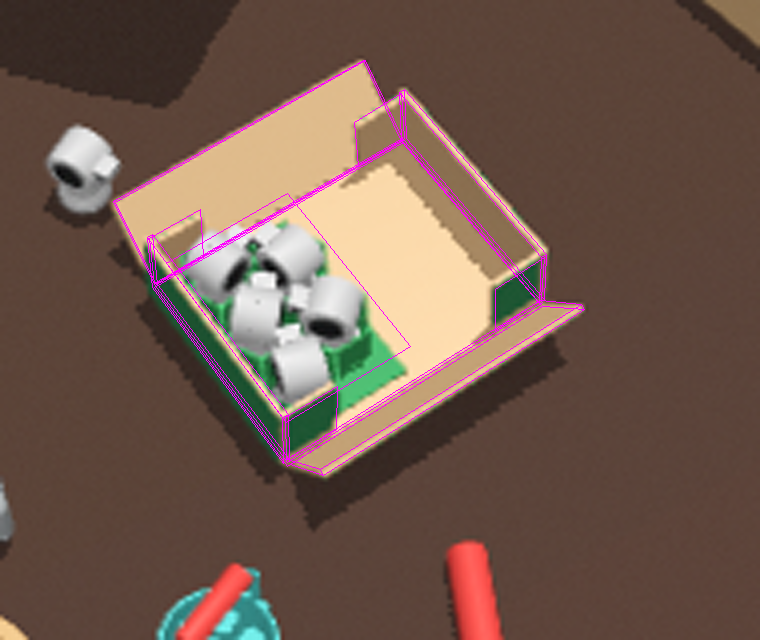

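View pics/r8t.png

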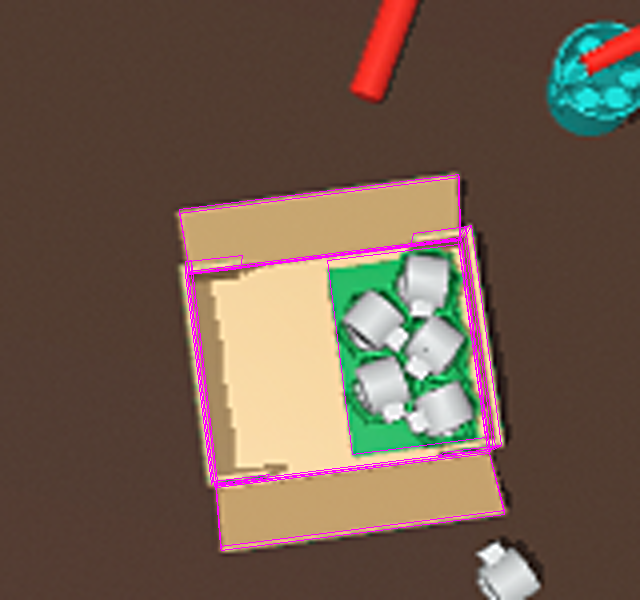

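```bash
sed -i 's/^TR=.*/TR=[.517,-.0515,.129]/' h.py; python3 -c "
from h import *
print(plan(tray2w(-136,10,10),.129),tray2w(-136,10,10))
"
```

```text
([-2.3, -279.4, 252.4], np.float64(-0.005)) [ 0.38084359 -0.05907847  0.01      ]
```

Request:
{"method": "move_arm", "body": {"rows": [[[0, -45, 0], -0.005, 70], [[0, -90, 0], -0.005, 70], [[0, -135, 0], -0.005, 70], [[-2, -180, 20], -0.005, 70], [[-2, -225, 45], -0.005, 70], [[-2, -265, 75], -0.005, 70], [[-2, -279, 120], -0.005, 70], [[-2, -279, 165], -0.005, 70], [[-2, -279, 210], -0.005, 70], [[-2, -279, 240], -0.005, 70]]}}

```text
time: 15.0
eef_pos: [0.38, -0.0586, 0.02]
ee_rot: [-3.141, 0.002, 0.13]
wrist_force: [0.9, -0.2, -0.5]
finger_gap: 0.0697
```

```bash
python3 -c "
from h import *
s=read_state();print(s['eef_pos'],s['ee_rot'],s['wrist_force'])
for x,z in((-128,10),(-84,40)): print(plan(tray2w(x,10,z),.129))
save(capture('scene')[200:400,200:440].repeat(3,0).repeat(3,1),'r9')
"
```

```text
[ 0.37998158 -0.05857007  0.02003128] [-3.14075121e+00  1.88805287e-03  1.30329756e-01] [ 0.91673543 -0.15314009 -0.52307204]
([8.8, 0.6, 10.0], np.float64(0.001))
([52.8, 0.7, -20.0], np.float64(0.001))
```

View pics/r9.png

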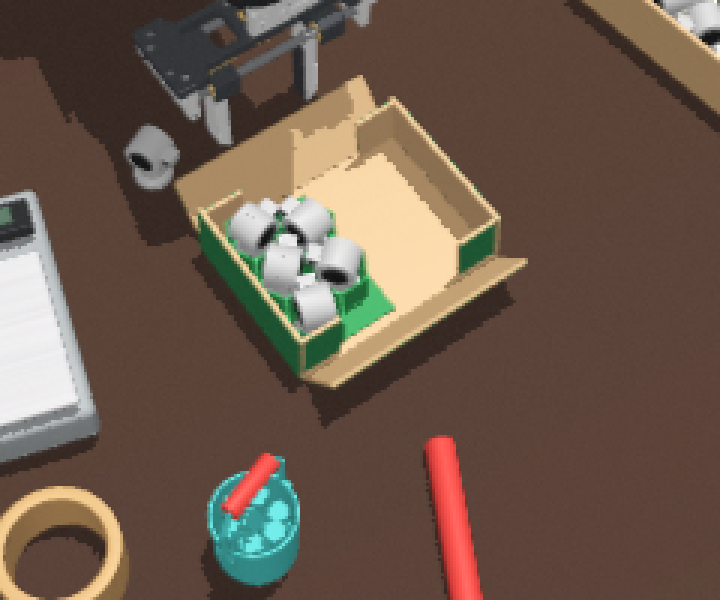

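Request:
{"method": "move_arm", "body": {"rows": [[[6, 0.5, 10], 0, 70], [[12, 0.5, 10], 0, 70], [[16, 0.5, 4], 0, 70], [[21, 0.5, -3], 0, 70], [[26, 0.5, -9], 0, 70], [[31, 0.5, -14], 0, 70], [[36, 0.5, -18], 0, 70], [[41, 0.5, -21], 0, 70], [[46, 0.5, -24], 0, 70], [[50, 0.5, -26], 0, 70]]}}

```text
time: 16.05
eef_pos: [0.4306, -0.0541, 0.0486]
ee_rot: [-3.142, 0.0, 0.128]
wrist_force: [-0.4, -0.1, 0.6]
finger_gap: 0.0699
```

```bash
python3 -c "
from fit import *
s=read_state();print(s['eef_pos'],s['ee_rot'],s['wrist_force'])
for x,z in((-84,40),): print(plan(tray2w(x,10,z),.129))
overlay(TR+[.93,1.5,1.6,1.58],'scene','r10')
"
```

```text
[ 0.43062402 -0.05413722  0.04861547] [-3.14157424e+00  8.55881341e-05  1.27775966e-01] [-0.43103743 -0.11545583  0.59655962]
([2.0, -1.5, 8.6], np.float64(-0.001))
```

View pics/r10.png

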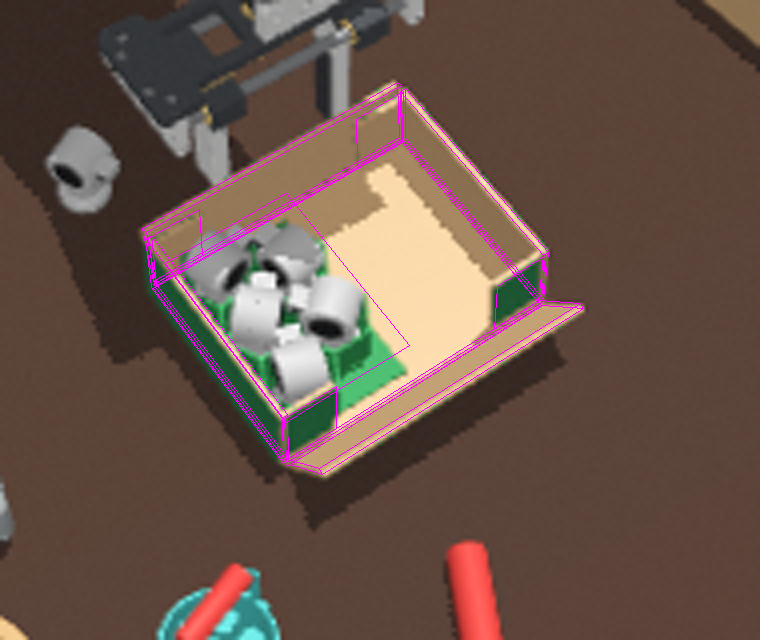

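Request:
{"method": "move_arm", "body": {"rows": [[[2, 0, 0], 0, 70], [[4, 0, 0], 0, 70], [[4, 0, 0], 0, 70], [[-6, 0, 0], 0, 70], [[-14, 0, -5], 0, 70], [[-14, 0, -45], 0, 70], [[20, 0, -75], 0, 70], [[65, 0, -75], 0, 70], [[110, 0, -75], 0, 70], [[155, 0, -75], 0, 70]]}}

```text
time: 17.1
eef_pos: [0.5851, -0.0344, 0.1243]
ee_rot: [3.141, -0.001, 0.127]
wrist_force: [-0.4, -0.7, 0.8]
finger_gap: 0.0699
```

```bash
python3 -c "
from fit import *
s=read_state();print(s['eef_pos'],s['ee_rot'],s['wrist_force'])
for x,z in((128,10),): print(plan(tray2w(x,8,z),.129))
"
```

```text
[ 0.58510792 -0.03435801  0.1242532 ] [ 3.14135859e+00 -9.13353037e-04  1.27497969e-01] [-0.41503471 -0.71103317  0.78264132]
([58.3, 0.2, 114.3], np.float64(-0.002))
```

Request:
{"method": "move_arm", "body": {"rows": [[[35, 0, 0], 0, 70], [[58, 0, 5], 0, 70], [[58, 0, 40], 0, 70], [[58, 0, 75], 0, 70], [[58, 0, 100], 0, 70], [[58, 0, 112], 0, 70], [[56, 0, 114], 0, 70], [[53, 0, 114], 0, 70], [[50, 0, 114], 0, 70], [[50, 0, 114], 0, 70]]}}

```text
time: 18.1
eef_pos: [0.6338, -0.0282, 0.0108]
ee_rot: [3.141, -0.002, 0.128]
wrist_force: [-0.5, -0.6, 0.9]
finger_gap: 0.0704
```

```bash
python3 -c "
from fit import *
s=read_state();print(s['eef_pos'],s['ee_rot'],s['wrist_force'])
for x,z in((83,40),): print(plan(tray2w(x,8,z),.129))
overlay(TR+[.93,1.54,1.6,1.58],'scene','r11')
"
```

```text
[ 0.63375902 -0.02818147  0.01080616] [ 3.14119515e+00 -1.65727971e-03  1.27736188e-01] [-0.54728928 -0.61921031  0.88973196]
([-35.8, 0.1, -29.2], np.float64(-0.001))
```

View pics/r11.png

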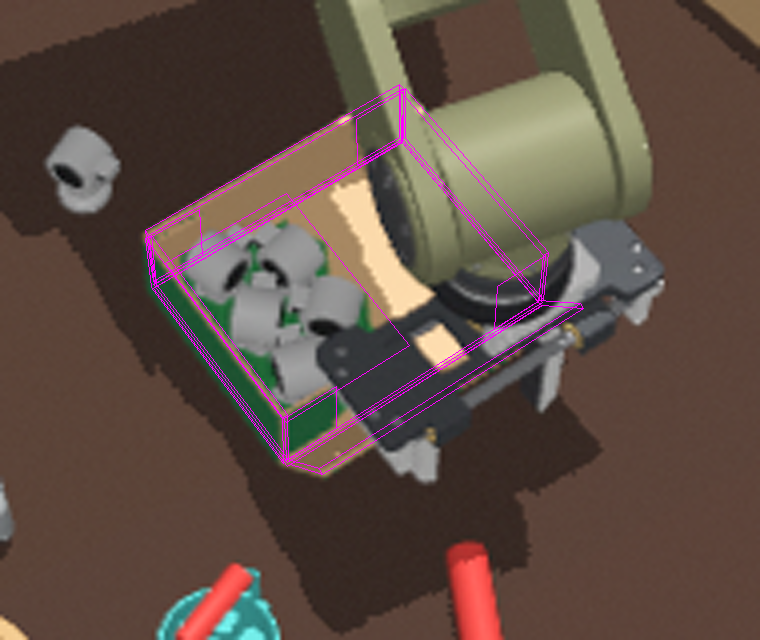

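Request:
{"method": "move_arm", "body": {"rows": [[[-3, 0, 0], 0, 70], [[-6, 0, -4], 0, 70], [[-10, 0, -9], 0, 70], [[-14, 0, -14], 0, 70], [[-18, 0, -18], 0, 70], [[-22, 0, -22], 0, 70], [[-26, 0, -26], 0, 70], [[-30, 0, -29], 0, 70], [[-33, 0, -32], 0, 70], [[-34, 0, -34], 0, 70]]}}

```text
time: 19.15
eef_pos: [0.5996, -0.0324, 0.0437]
ee_rot: [-3.142, 0.0, 0.128]
wrist_force: [0.3, -1.1, -1.0]
finger_gap: 0.0699
```

```bash
python3 -c "
from fit import *
s=read_state();print(s['eef_pos'],s['ee_rot'],s['wrist_force'])
for x,z in((83,40),): print(plan(tray2w(x,8,z),.129))
overlay(TR+[1.47,1.54,1.6,1.58],'scene','r12')
"
```

```text
[ 0.59956467 -0.0324489   0.04372308] [-3.14158352e+00  2.61668211e-05  1.27723308e-01] [ 0.301878   -1.09117935 -1.01519461]
([-1.3, 0.3, 3.7], np.float64(-0.001))
```

View pics/r12.png

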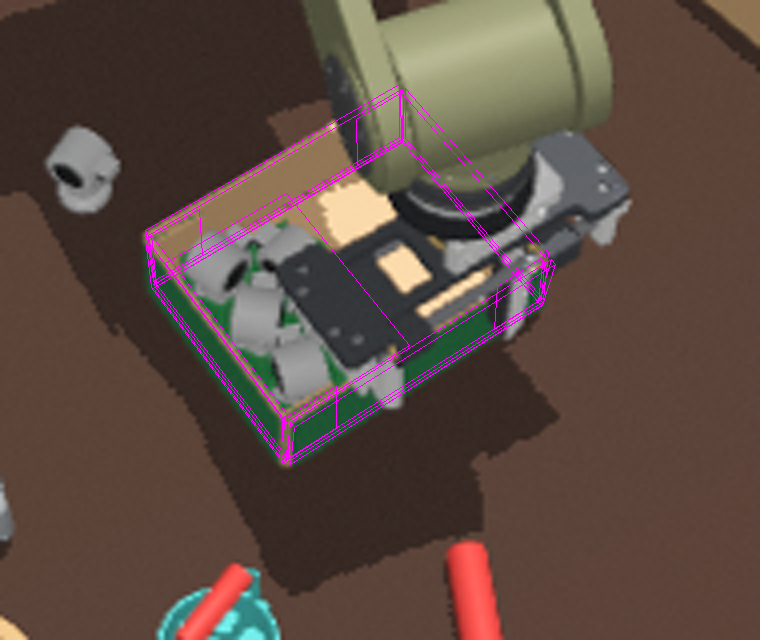

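Request:
{"method": "move_arm", "body": {"rows": [[[-2, 0, 0], 0, 70], [[-3.5, 0, 0], 0, 70], [[-3.5, 0, 0], 0, 70], [[6, 0, 0], 0, 70], [[14, 0, -5], 0, 70], [[14, 0, -45], 0, 70], [[14, 0, -90], -0.15, 60], [[10, 20, -135], -0.3, 60], [[0, 50, -180], -0.45, 60], [[-10, 90, -210], -0.6, 60]]}}

```text
time: 20.2
eef_pos: [0.6024, -0.1183, 0.2534]
ee_rot: [3.14, -0.001, 0.736]
wrist_force: [0.1, -0.3, 0.3]
finger_gap: 0.0597
```

```bash
python3 -c "
from fit import *
s=read_state();print(s['eef_pos'],s['ee_rot'],s['wrist_force'])
print(plan([.492,-.372,.23],1.689))
"
```

```text
[ 0.60238017 -0.11832952  0.25337336] [ 3.13971660e+00 -1.47173421e-03  7.35957330e-01] [ 0.09154314 -0.26028586  0.25041026]
([-252.1, 113.9, 23.4], np.float64(-0.953))
```

Request:
{"method": "move_arm", "body": {"rows": [[[-35, 16, 0], -0.14, 60], [[-70, 32, 0], -0.28, 60], [[-105, 48, 0], -0.42, 60], [[-140, 64, 0], -0.56, 60], [[-175, 80, 0], -0.7, 60], [[-210, 95, 0], -0.84, 60], [[-240, 108, 0], -0.953, 60], [[-252, 114, 0], -0.953, 60], [[-252, 114, 10], -0.953, 60], [[-252, 114, 20], -0.953, 60]]}}

```text
time: 21.2
eef_pos: [0.4902, -0.3703, 0.229]
ee_rot: [-3.142, -0.0, 1.679]
wrist_force: [0.5, -0.9, 0.0]
finger_gap: 0.0604
```

```bash
python3 -c "
from fit import *
s=read_state();print(s['eef_pos'],s['ee_rot'],s['wrist_force'])
print(plan([.492,-.372,.149],1.689))
p=TR+[1.54,1.54,1.58,1.57]
overlay(p,'scene','r13'); save(capture('top')[130:300,250:520].repeat(2,0).repeat(2,1),'r13t')
"
```

```text
[ 0.49023542 -0.37030971  0.22902457] [-3.14156946e+00 -4.36989566e-04  1.67892798e+00] [ 0.45843035 -0.86149217  0.0228986 ]
([-1.9, 1.6, 80.0], np.float64(-0.01))
```

View pics/r13.png

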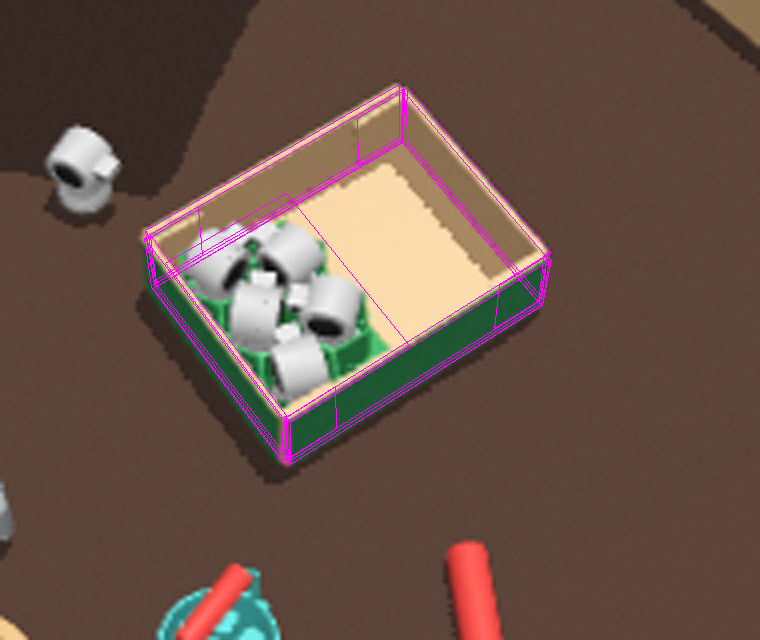

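View pics/r13t.png

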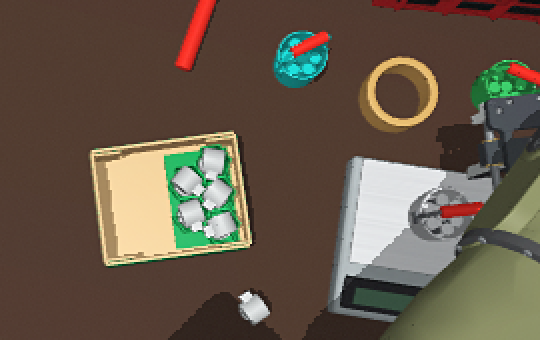

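All four walls stand up, with the scene box outline at (145-548, 85-465) in the crop. Next I'll refit the tray and descend onto the red grip.

```bash
python3 -c "
from fit import *
M=getm()
p,f=fit(M,TR+[1.54,1.54,1.58,1.57]); print(p.round(4),f)
for n in M:
    q,f=fit({n:M[n]},p); print(n,q.round(4),f)
"
```

```text
scene [(0.98, np.int64(5790))]
top [(0.73, np.int64(4448)), (0.67, np.int64(1144)), (0.23, np.int64(178)), (0.23, np.int64(645))]
[ 0.5196 -0.0538  0.1386  1.6312  1.4439  1.5362  1.607 ] 247.25
scene [ 0.5194 -0.0546  0.1328  1.8167  1.4679  1.5098  1.581 ] 123.75
top [ 0.52   -0.0536  0.1403  1.6213  1.4226  1.5404  1.6056] 94.25
```

Request:
{"method": "move_arm", "body": {"rows": [[[-2, 1.5, 0], -0.01, 60], [[-2, 1.5, 10], -0.01, 60], [[-2, 1.5, 22], -0.01, 60], [[-2, 1.5, 34], -0.01, 60], [[-2, 1.5, 46], -0.01, 60], [[-2, 1.5, 58], -0.01, 60], [[-2, 1.5, 70], -0.01, 60], [[-2, 1.5, 78], -0.01, 60], [[-2, 1.5, 80], -0.01, 60], [[-2, 1.5, 80], -0.01, 60]]}}

```text
time: 22.5
eef_pos: [0.4914, -0.373, 0.1498]
ee_rot: [-3.141, -0.0, 1.691]
wrist_force: [0.1, 0.8, 0.5]
finger_gap: 0.0597
```

```bash
python3 -c "
from fit import *
s=read_state();print(s['eef_pos'],s['ee_rot'],s['wrist_force'],s['finger_gap'])
print(plan([.492,-.372,.149],1.689))
im=capture('scene')[230:380,90:270]; save(cv2.resize(im,None,fx=4,fy=4),'r14')
"
```

```text
[ 0.49135985 -0.37300503  0.14984079] [-3.14149331e+00 -6.70211282e-05  1.69081381e+00] [0.09614879 0.78530708 0.45966791] 0.05967465128882045
([0.9, 0.8, 0.8], np.float64(0.002))
```

View pics/r14.png

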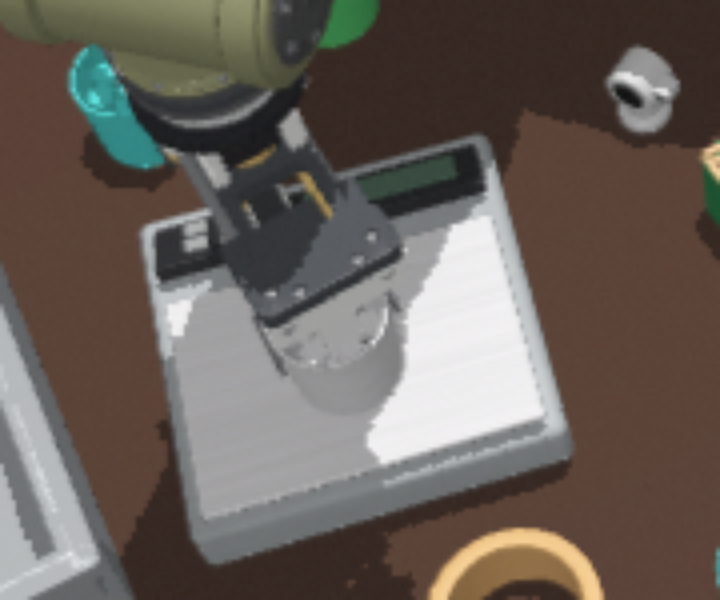

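Request:
{"method": "move_arm", "body": {"rows": [[[0.5, 0.5, 0], 0, 40], [[0.5, 0.5, 0], 0, 20], [[0.5, 0.5, 0], 0, 5], [[0.5, 0.5, 0], 0, 5], [[0.5, 0.5, 0], 0, 5], [[0.5, 0.5, 0], 0, 5], [[0.5, 0.5, 0], 0, 5], [[0.5, 0.5, -2], 0, 5], [[0.5, 0.5, -6], 0, 5], [[0.5, 0.5, -10], 0, 5]]}}

```text
time: 23.55
eef_pos: [0.4917, -0.3724, 0.16]
ee_rot: [-3.141, -0.0, 1.691]
wrist_force: [-0.8, 0.6, -4.1]
finger_gap: 0.0127
```

```bash
python3 -c "
from fit import *
s=read_state();print(s['eef_pos'],s['ee_rot'],s['wrist_force'],s['finger_gap'])
im=capture('scene')[230:380,90:270]; save(cv2.resize(im,None,fx=4,fy=4),'r15')
"
```

```text
[ 0.49165507 -0.3723905   0.16001887] [-3.14117753e+00 -3.74276818e-04  1.69074620e+00] [-0.78764286  0.63809785 -4.14929492] 0.012684217954226007
```

View pics/r15.png

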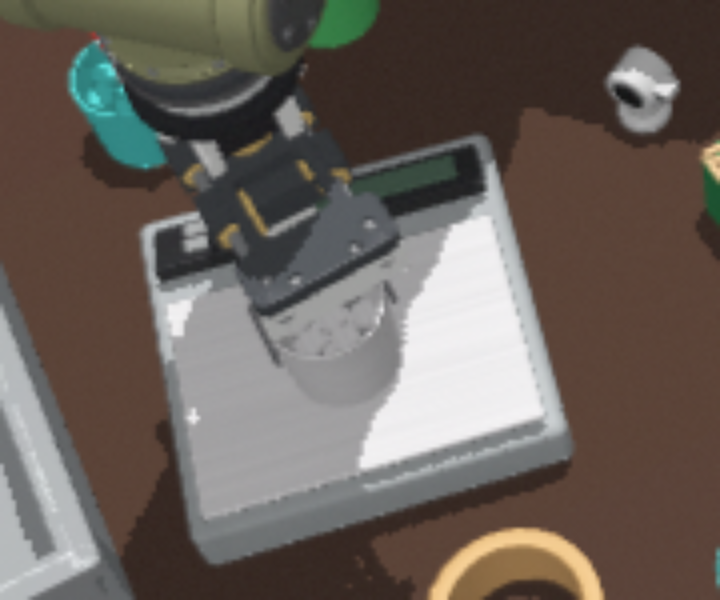

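```bash
sed -i 's/^TR=.*/TR=[.5195,-.0535,.137]/' h.py; python3 -c "
from h import *
print(plan(tray2w(0,46.5,210),1.691),tray2w(0,46.5,210))
"
```

```text
([360.0, 64.8, -49.1], np.float64(-0.0)) [ 0.51314941 -0.0074357   0.21      ]
```

Request:
{"method": "move_arm", "body": {"rows": [[[0, 0, -8], 0, 5], [[0, 0, -20], 0, 5], [[0, 0, -34], 0, 5], [[6, 1, -46], 0, 5], [[20, 4, -50], 0, 5], [[42, 8, -50], 0, 5], [[70, 13, -50], 0, 5], [[100, 18, -50], 0, 5], [[130, 23, -50], 0, 5], [[160, 29, -50], 0, 5]]}}

```text
time: 24.6
eef_pos: [0.5011, -0.2078, 0.2101]
ee_rot: [3.142, -0.0, 1.691]
wrist_force: [1.1, -0.1, -3.7]
finger_gap: 0.0131
```

Request:
{"method": "move_arm", "body": {"rows": [[[30, 5, 0], 0, 5], [[60, 11, 0], 0, 5], [[90, 16, 0], 0, 5], [[120, 22, 0], 0, 5], [[148, 27, 0], 0, 5], [[172, 31, 0], 0, 5], [[189, 34, 0], 0, 5], [[198, 35, 0], 0, 5], [[200, 36, 0], 0, 5], [[200, 36, 0], 0, 5]]}}

```text
time: 25.6
eef_pos: [0.5131, -0.0073, 0.21]
ee_rot: [3.142, 0.0, 1.691]
wrist_force: [-0.6, 0.0, -3.4]
finger_gap: 0.0128
```

```bash
python3 -c "
from fit import *
s=read_state();print(s['eef_pos'],s['ee_rot'],s['wrist_force'],s['finger_gap'])
print(plan(tray2w(0,46.5,94),1.691))
overlay(TR+[1.57,1.5,1.54,1.6],'scene','r16');overlay(TR+[1.57,1.5,1.54,1.6],'top','r16t')
"
```

```text
[ 0.51310012 -0.00727218  0.21000945] [3.14153100e+00 1.58875892e-04 1.69105314e+00] [-0.6057383   0.02194602 -3.38922329] 0.012774461928828211
([-0.2, 0.0, 116.0], np.float64(0.0))
```

View pics/r16.png

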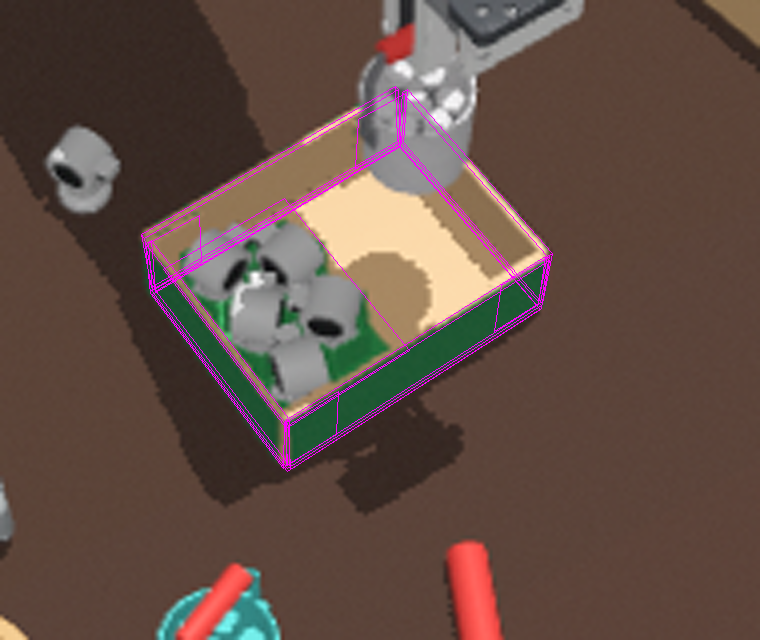

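View pics/r16t.png

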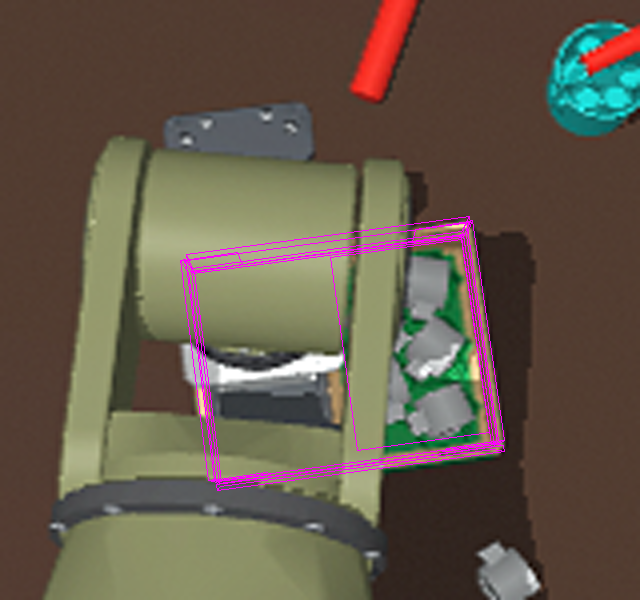

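Request:
{"method": "move_arm", "body": {"rows": [[[0, 0, 8], 0, 5], [[0, 0, 22], 0, 5], [[0, 0, 37], 0, 5], [[0, 0, 52], 0, 5], [[0, 0, 67], 0, 5], [[0, 0, 81], 0, 5], [[0, 0, 93], 0, 5], [[0, 0, 102], 0, 5], [[0, 0, 108], 0, 5], [[0, 0, 110], 0, 5]]}}

```text
time: 26.7
eef_pos: [0.5131, -0.0073, 0.0994]
ee_rot: [-3.141, -0.0, 1.691]
wrist_force: [-0.8, -0.3, -3.4]
finger_gap: 0.0127
```

```bash
python3 -c "
from fit import *
s=read_state();print(s['eef_pos'],s['wrist_force'],s['finger_gap'])
overlay(TR+[1.57,1.5,1.54,1.6],'scene','r17')
"
```

```text
[ 0.51309171 -0.00729102  0.09941901] [-0.82714686 -0.29393829 -3.37890783] 0.012709101897023152
```

View pics/r17.png

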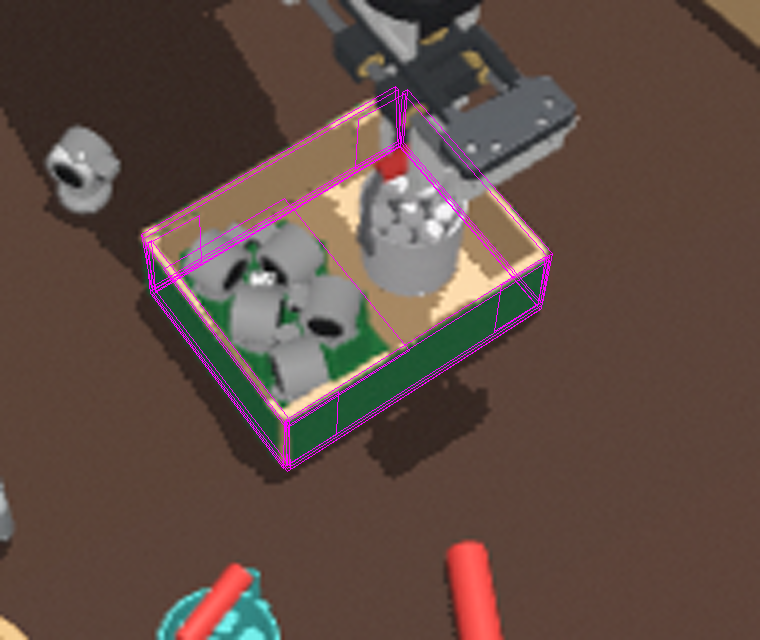

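Good clearance on all sides. I'll lower the can slowly until it touches.

Request:
{"method": "move_arm", "body": {"rows": [[[0, 0, 1], 0, 5], [[0, 0, 2], 0, 5], [[0, 0, 3], 0, 5], [[0, 0, 3.5], 0, 5], [[0, 0, 4], 0, 5], [[0, 0, 4.5], 0, 5], [[0, 0, 5], 0, 5], [[0, 0, 5.3], 0, 5], [[0, 0, 5.3], 0, 5], [[0, 0, 5.3], 0, 5]]}}

```text
time: 27.75
eef_pos: [0.5132, -0.0073, 0.0947]
ee_rot: [3.142, 0.0, 1.691]
wrist_force: [0.4, 0.2, -3.5]
finger_gap: 0.0135
```

Request:
{"method": "move_arm", "body": {"rows": [[[0, 0, 0.3], 0, 5], [[0, 0, 0.6], 0, 5], [[0, 0, 0.9], 0, 5], [[0, 0, 1.2], 0, 5], [[0, 0, 1.5], 0, 5], [[0, 0, 1.5], 0, 5], [[0, 0, 1.5], 0, 5], [[0, 0, 1.5], 0, 5], [[0, 0, 1.5], 0, 5], [[0, 0, 1.5], 0, 5]]}}

```text
time: 28.75
eef_pos: [0.5136, -0.0073, 0.0938]
ee_rot: [3.14, 0.0, 1.691]
wrist_force: [-1.3, 0.5, 5.7]
finger_gap: 0.013
```

Request:
{"method": "move_arm", "body": {"rows": [[[0, 0, -0.5], 0, 5], [[0, 0, -0.7], 0, 5], [[0, 0, -0.7], 0, 20], [[0, 0, -0.7], 0, 40], [[0, 0, -0.7], 0, 50], [[0, 0, -0.7], 0, 50], [[0, 0, -10], 0, 50], [[0, 0, -35], 0, 50], [[0, 0, -70], 0, 50], [[0, 0, -110], 0, 50]]}}

```text
time: 29.75
eef_pos: [0.5127, -0.0072, 0.2045]
ee_rot: [-3.14, -0.0, 1.691]
wrist_force: [-0.4, 1.4, 1.1]
finger_gap: 0.0503
```

Request:
{"method": "move_arm", "body": {"rows": [[[0, 0, -20], 0, 50], [[-40, -10, -30], 0, 50], [[-80, -20, -30], 0, 50], [[-125, -30, -30], 0, 50], [[-170, -50, -30], 0, 50], [[-215, -70, -30], 0, 50], [[-260, -90, -30], 0, 50], [[-300, -110, -30], 0, 50], [[-330, -120, -30], 0, 50], [[-330, -120, -30], 0, 50]]}}

```text
time: 30.75
eef_pos: [0.4322, -0.3522, 0.2334]
ee_rot: [-3.141, 0.0, 1.687]
wrist_force: [1.0, -0.1, 0.5]
finger_gap: 0.0505
```

```bash
python3 -c "
from fit import *
s=read_state();print(s['eef_pos'],s['ee_rot'],s['wrist_force'],s['finger_gap'])
p=TR+[1.57,1.5,1.54,1.6]
overlay(p,'scene','r18');overlay(p,'top','r18t')
save(capture('top'),'full')
"
```

```text
[ 0.43219619 -0.35222158  0.23340791] [-3.14137204e+00  2.95530570e-04  1.68708047e+00] [ 0.98376411 -0.10498224  0.54519059] 0.05048566091958353
```

View pics/r18.png

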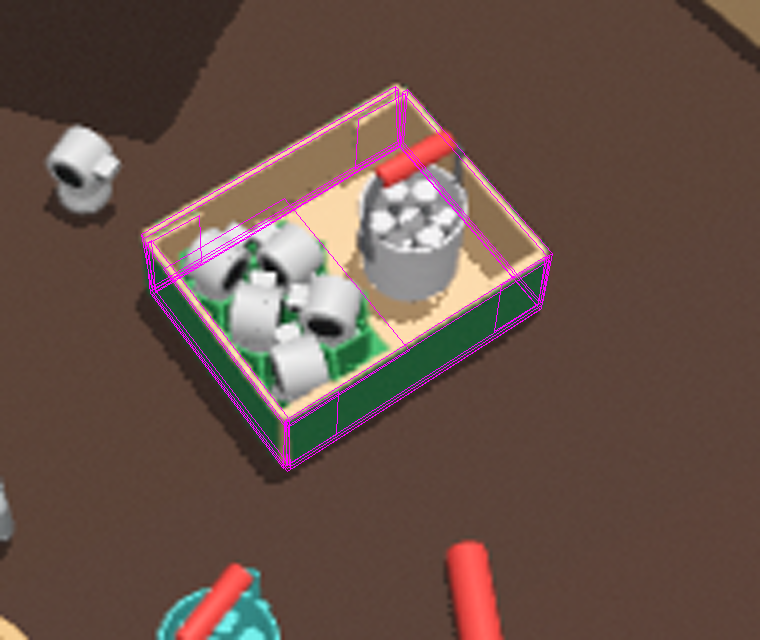

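View pics/r18t.png

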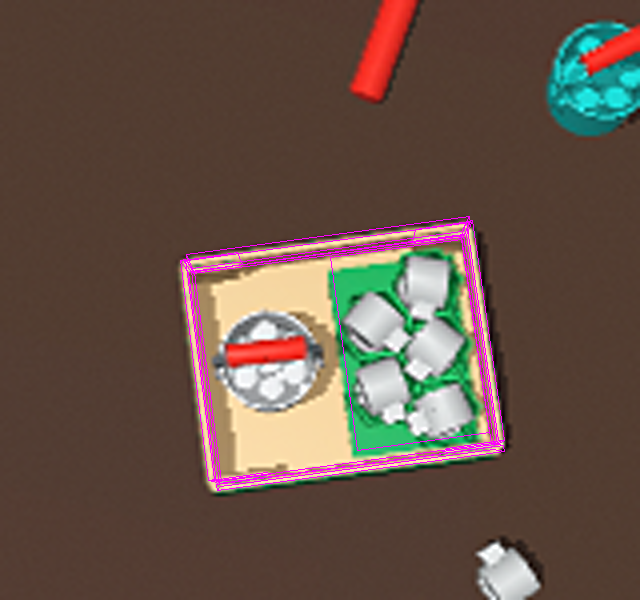

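```bash
cat > f2.py <<'E'
from fit import *
import fit as F
from scipy.ndimage import binary_fill_holes
def run():
    M=getm()
    for n in M: M[n]=binary_fill_holes(cv2.morphologyEx(M[n].astype(np.uint8),cv2.MORPH_CLOSE,np.ones((5,5)))).astype(np.float32)
    # exact wall bounds
    def cost(p):
        pen=200*sum(max(0,a-1.62) for a in p[3:])
        return pen+sum(np.abs(mask(n,p,ROI[n])-M[n]).sum() for n in M)
    best=[]
    for x0 in(.514,.517,.520):
        for n0 in(1.42,1.5,1.58):
            p=np.array([x0,-.0535,.135,1.57,n0,1.57,1.57]); sx=np.diag([.003,.003,.01,.05,.05,.05,.05])
            for k in range(2): r=minimize(cost,p,method='Nelder-Mead',options=dict(initial_simplex=np.vstack([p,p+sx]),maxiter=400)); p=r.x
            best.append((r.fun,p))
    best.sort(key=lambda t:t[0])
    for f,p in best[:5]: print(round(f,1),p.round(4))
    return best[0][1]
E
python3 -c "
from f2 import *
p=run(); overlay(p,'scene','r19');overlay(p,'top','r19t')
"
```

```text
scene [(0.83, np.int64(4701))]
top [(0.71, np.int64(3753))]
1094.3 [ 0.5178 -0.0532  0.1408  1.609   1.5142  1.5679  1.6173]
1095.1 [ 0.5179 -0.0531  0.1431  1.6093  1.5171  1.5682  1.6118]
1096.6 [ 0.5178 -0.0533  0.1446  1.604   1.5172  1.5641  1.6181]
1097.0 [ 0.5168 -0.0532  0.1425  1.5897  1.5512  1.5729  1.6186]
1098.1 [ 0.5174 -0.0532  0.1407  1.5986  1.5211  1.57    1.6132]
```

View pics/r19.png

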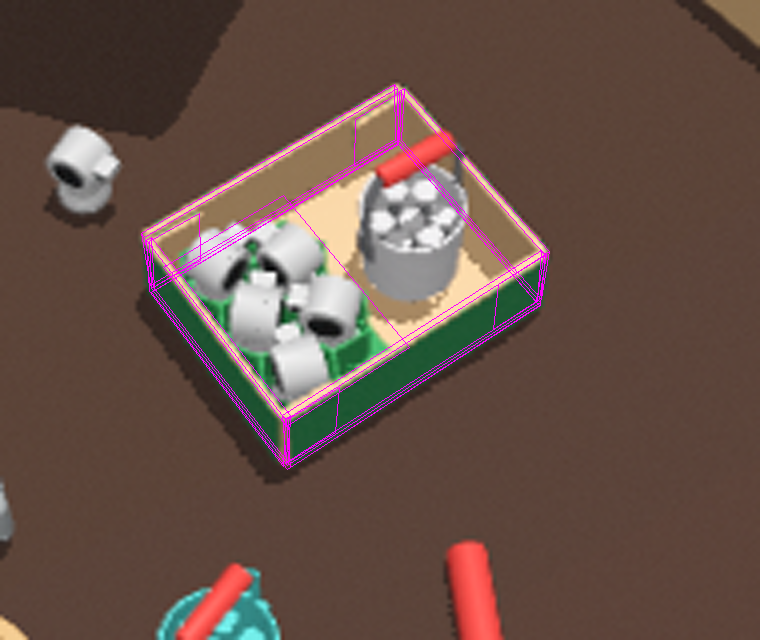

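View pics/r19t.png

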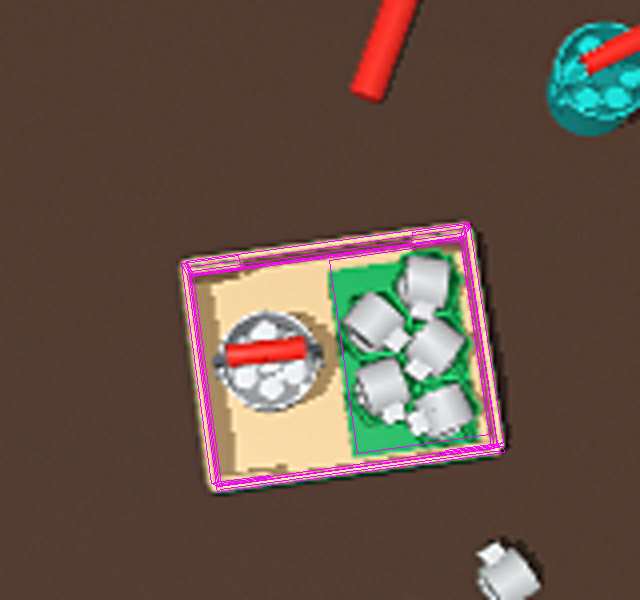

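The fit puts all walls between 1.51 and 1.62 rad. The near wall is the least upright and overhangs the model by about 2 mm, so I'll nudge it 3 mm for margin.

```bash
sed -i 's/^TR=.*/TR=[.5178,-.0533,.138]/' h.py; python3 -c "
from h import *
print(plan(tray2w(-108,5,45),.138),tray2w(-108,5,45))
"
```

```text
([286.2, 10.9, 188.4], np.float64(1.554)) [ 0.41013893 -0.06320427  0.045     ]
```

Request:
{"method": "move_arm", "body": {"rows": [[[30, -10, 0], 0.15, 70], [[60, -20, 0], 0.3, 70], [[95, -20, 0], 0.45, 70], [[130, -20, 0], 0.6, 70], [[165, -20, 0], 0.75, 70], [[200, -20, 0], 0.9, 70], [[235, -15, 0], 1.05, 70], [[265, -10, 0], 1.2, 70], [[286, 0, 0], 1.35, 70], [[286, 0, 0], 1.5, 70]]}}

```text
time: 32.2
eef_pos: [0.3996, -0.063, 0.2334]
ee_rot: [-3.142, -0.001, 0.197]
wrist_force: [0.2, 0.1, 0.2]
finger_gap: 0.0702
```

```bash
python3 -c "
from h import *
print(read_state()['eef_pos'],plan(tray2w(-108,5,45),.138))
"
```

```text
[ 0.39964265 -0.06301505  0.23342384] ([10.3, 2.2, 188.4], np.float64(0.059))
```

Request:
{"method": "move_arm", "body": {"rows": [[[0, 2, 10], 0.059, 70], [[0, 2, 45], 0.059, 70], [[0, 2, 85], 0.059, 70], [[0, 2, 125], 0.059, 70], [[0, 2, 160], 0.059, 70], [[5, 2, 180], 0.059, 70], [[10, 2, 188], 0.059, 70], [[14, 2, 188], 0.059, 70], [[18, 2, 188], 0.059, 70], [[22, 2, 188], 0.059, 70]]}}

```text
time: 33.2
eef_pos: [0.4223, -0.0629, 0.0463]
ee_rot: [3.141, -0.002, 0.142]
wrist_force: [-0.0, -0.4, -0.9]
finger_gap: 0.07
```

```bash
python3 -c "
from fit import *
s=read_state(); print(s['eef_pos'],s['wrist_force'],plan(tray2w(-80.5,5,45),.138))
overlay(TR+[1.6,1.5,1.57,1.6],'scene','r20')
"
```

```text
[ 0.42227158 -0.06289957  0.04625636] [-0.04125397 -0.39674598 -0.89015033] ([15.4, -1.3, 1.3], np.float64(0.004))
```

View pics/r20.png

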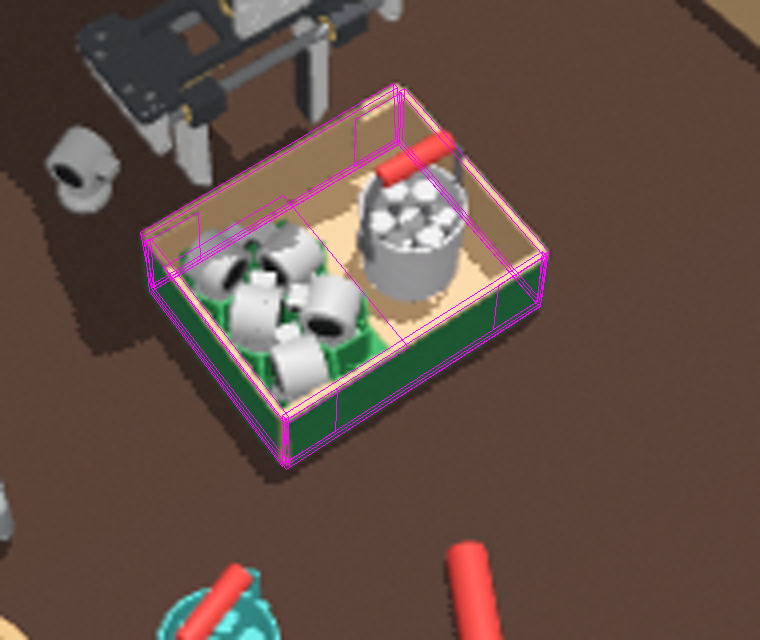

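Request:
{"method": "move_arm", "body": {"rows": [[[4, -1, 0], 0, 70], [[7, -1, 0], 0, 70], [[9, -1, 0], 0, 70], [[11, -1, 0], 0, 70], [[12, -1, 0], 0, 70], [[13, -1, 0], 0, 70], [[14, -1, 0], 0, 70], [[15, -1, 0], 0, 70], [[15.5, -1, 0], 0, 70], [[15.5, -1, 0], 0, 70]]}}

```text
time: 34.25
eef_pos: [0.4354, -0.0599, 0.045]
ee_rot: [-3.141, 0.003, 0.141]
wrist_force: [-9.4, -2.8, 7.3]
finger_gap: 0.0703
```

Request:
{"method": "move_arm", "body": {"rows": [[[-8, 0, 0], 0, 70], [[-20, 0, 0], 0, 70], [[-22, 0, -40], 0, 70], [[-22, 0, -85], 0, 70], [[-22, 0, -130], 0, 70], [[-22, 0, -175], 0, 70], [[-22, 45, -190], 0, 70], [[-22, 90, -190], 0, 70], [[-22, 135, -190], 0, 70], [[-22, 180, -190], 0, 70]]}}

```text
time: 35.25
eef_pos: [0.4394, -0.2427, 0.2352]
ee_rot: [3.141, -0.001, 0.141]
wrist_force: [0.6, -0.5, -1.0]
finger_gap: 0.0699
```

Request:
{"method": "move_arm", "body": {"rows": [[[0, 45, 0], 0, 70], [[0, 90, 0], 0, 70], [[0, 120, 0], 0, 70], [[0, 130, 0], 0, 70], [[0, 130, 0], 0, 70], [[0, 130, 0], 0, 70], [[0, 130, 0], 0, 70], [[0, 130, 0], 0, 70], [[0, 130, 0], 0, 70], [[0, 130, 0], 0, 70]]}}

```text
time: 36.25
eef_pos: [0.4585, -0.3694, 0.2353]
ee_rot: [3.141, -0.0, 0.142]
wrist_force: [-0.2, 0.3, -0.4]
finger_gap: 0.0697
```

```bash
python3 -c "
from f2 import *
p=run(); overlay(p,'scene','r21');overlay(p,'top','r21t')
save(capture('scene'),'fin_s')
for c in('scene','top'):
  im=capture(c);r=[(t,[np.round(q['point'],3).tolist() for q in spot_in(t,c)][:3]) for t in('hammer','tape','bottle','fitting_b')];print(r)
"
```

```text
scene [(0.65, np.int64(4695))]
top [(0.68, np.int64(3883))]
1125.1 [ 0.5183 -0.0533  0.1282  1.6042  1.5053  1.5536  1.6179]
1126.6 [ 0.5178 -0.0535  0.1301  1.5941  1.518   1.5511  1.6199]
1126.7 [ 0.5175 -0.0531  0.1303  1.5874  1.5264  1.5572  1.6161]
1127.3 [ 0.5178 -0.0537  0.1275  1.5895  1.5282  1.5468  1.6233]
1128.6 [ 0.5186 -0.0534  0.132   1.6151  1.5005  1.5494  1.6165]
[('hammer', [[0.872, -0.121, 0.024], [0.496, 0.031, 0.043]]), ('tape', [[0.658, -0.345, 0.044], [0.525, -0.072, 0.04]]), ('bottle', [[0.71, 0.36, 0.111]]), ('fitting_b', [[0.655, 0.288, 0.048], [0.383, -0.16, 0.042], [0.708, 0.36, 0.111]])]
[('hammer', [[0.863, -0.122, 0.022]]), ('tape', [[0.65, -0.341, 0.045]]), ('bottle', [[0.684, 0.368, 0.124]]), ('fitting_b', [[0.64, 0.286, 0.047], [0.468, -0.327, 0.058], [0.378, -0.155, 0.046]])]
```

View pics/r21.png

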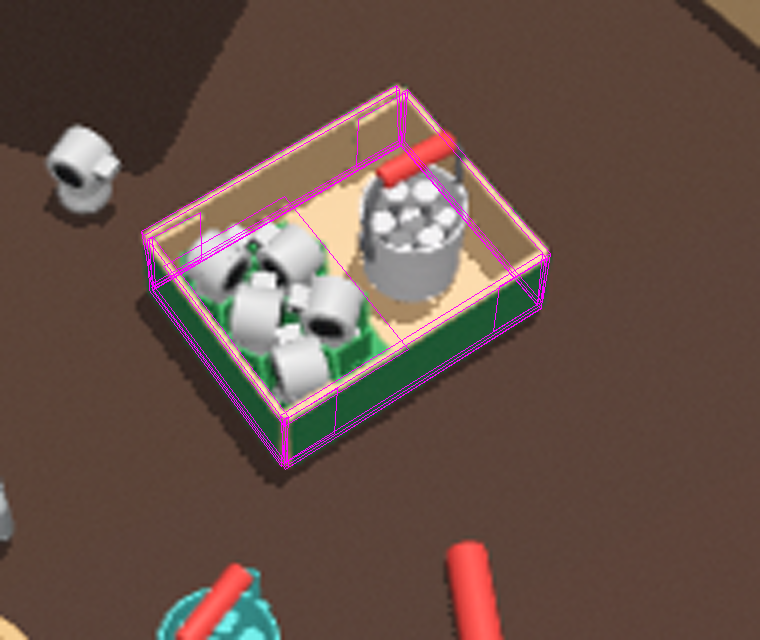

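View pics/r21t.png

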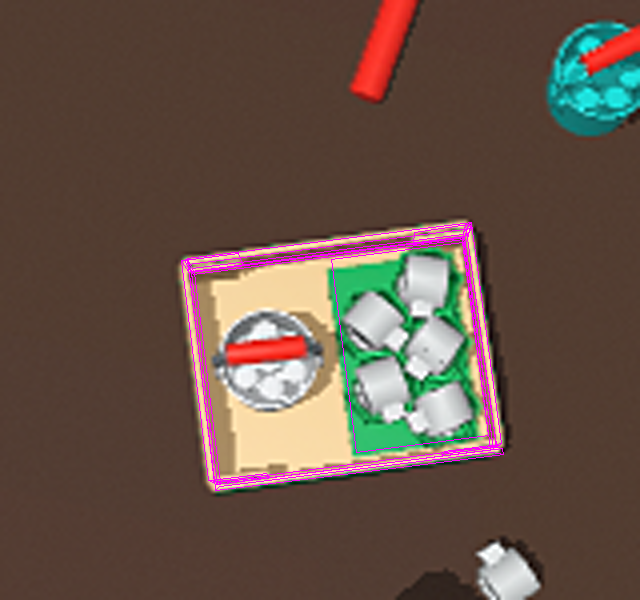

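View pics/fin_s.png

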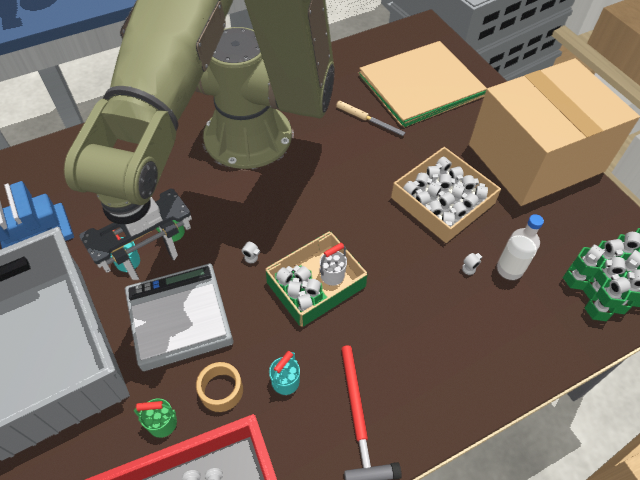

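```bash
python3 -c "
from station import *
print(hand_in())"
```

```text
the job is handed in; nothing more can be done
None
```

I folded all four walls upright, lifted the steel can off the scale by its red grip, and set it down in the middle of the empty bay. I handed the job in at about 36 s with the arm clear of everything; no verdict was reported.

**Walls:** the last fit to both cameras gives about 1.60 (far), 1.51 (near), 1.55 (left) and 1.62 rad (right), all above 1.43. The fit cannot separate the near wall's angle well from the tray's x position. An earlier single-camera fit put it at 1.42. I nudged it again, and it resisted with about 9 N, which suggests it was at its stop or against the corner tabs. It read about the same after the nudge.

**Can:** it looks upright in both views. It was released at about (0, 46) mm in the tray's frame, just above where it touched the floor.

**Slip along the way:** my first push on the far wall jammed by friction and slid the tray about 30 mm towards the robot. I measured it again, and pushing upward as well as inward then worked.

**Bystanders:** hammer, tape, bottle and loose fittings appear where they started, within measuring error.

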